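# Pack the bicycle repair kit: clear the scrap, fold the tools, shut the case

### The arm

A 6-joint arm with a two-finger parallel gripper is mounted at the origin on the work surface. World frame = base frame: x ahead of the robot, y to its left, z up, the work surface at z = 0. Lengths are in m, angles in rad, forces in N, time in s.
With the tool pointing down it reaches from about 0.4 to 0.825 m from the base axis. Payload 7 kg.
Tool frame: the origin (TCP) lies midway between the tips of the shut fingers; the grasp point (between the pads) lies 19 mm behind it; z points along the fingers, y is the line along which they close (so a half turn about z gives the same grasp; the last joint's range is limited). The gripper opens to 88 mm and grips with 3 to 60 N. Pads are 19 mm wide; open, the fingers measure 130 mm over their backs; the gripper's body (78 mm by 193 mm) begins 47 mm behind the grasp point.
Start: joints at [-0.927, 0.359, 0.012, 0, -1.224, -0.288], TCP at [0.235, -0.633, 0.201] pointing down, gripper open.
Joint ranges: [-3.07, 3.07], [-1.43, 2.12], [-1.02, 1.25], [-3.03, 1.67], [-3.05, -0], [-3.03, 3.03]. Speed limits (rad/s): [2.39, 2.39, 3.01, 3.14, 3.14, 3.14].

### API

Orientations are given as [roll, pitch, yaw] about the fixed x, y, z axes, in that order (R = Rz(yaw) Ry(pitch) Rx(roll)).
In Python, from station import arm gives the robot as it stands.
- The arm moves only by the tool servo_tool, never from a script. Its argument "deltas" is a list of rows, each a list of 7 numbers: the closure, from -1 (fully open) to 1 (shut), then the shift along the tool's x, y, z in mm, then the turn, a rotation vector about the tool's x, y, z in degrees. In form: [[gripper, x, y, z, ax, ay, az], ...]. A call has 1 to 20 rows; each row shifts and turns the commanded pose from where the row before left it, along the tool's axes as they then stand; what a row does not reach is not made up. A row lasts 1/12 s, in which the tool goes at most 41.7 mm and 7.16 degrees, less where a joint would pass 70% of its speed; a pose out of reach is approached as far as the arm can. A call is refused whole if a number of a shift passes 41.7 or a number of a turn 7.16, either way. A call with a gripper value outside its range is refused whole. The fingers move at their own pace and stop on an object; "squeeze" is the grip in N (left out, the last holds). Time passes only in rows, so rows that do not move let the fingers close. It gives the time, the measured TCP pose, the force, the opening and the grip force at its end, in the units of the state.
- arm.get_state(): the state, without advancing time (a new reading comes with each control period).
- arm.grab_frame(name): name is "scene" or "top" or "wrist"; returns a dict with "color" (480x640x3 uint8, red, green, blue), "K" (3x3 intrinsics, pixels), "position" and "orientation" of the camera in the world. Camera axes: x right, y down, z forward; pixel columns grow to the right and rows downward; lengths in m; the calibration is good to about 2 mm. A picture is of the moment at which its call begins. There is no depth.
- arm.job_done(): hands the job in; it is judged then, once.
Trained networks look in a picture, given as the dict that the camera call returned (one of the last four; its "shot" number tells which), for a name from the list of things; names that differ only in an ending like _2 or _b are one class to them, and where a whole thing is asked for, a point or a joint stands for the part that bears it (a point fixed in the world has none). Each returns a list of dicts, best first, with "conf" (0 to 1); they miss things now and then, are a little off and sometimes report something else, mostly with a low value. They report only what shows in the picture. A call takes as long as a camera call.
- arm.recognise(query, picture): "at" ([x, y, z] in m, in the coordinates of the camera as it stood for that picture, good to about 4 mm: the middle of the surface that is visible of it).
The state is a dict: "t": time; "q": joint angles; "qd": joint speeds; "joint_efforts": joint torques, N m; "eef_pos": TCP position; "ee_rot": TCP orientation; "force": force on the tool from outside, world axes, zero at the start; "moment": the same for the moment, N m; "width": finger opening in m; "gripper_force": force on a finger pad.
Only numpy, scipy, OpenCV 4.12 (cv2) and the standard library are available. Lean on these libraries where they do the work, as an engineer would, in place of code of your own. Each camera call takes 0.05 s, during which the arm holds its last target. There are 200 camera calls.

### The job

Pack the repair kit for the next call-out: take the worn brake blocks out of the grey case and drop them in the green scrap tub, fold each hinged tool (hex key sets, patch tin, folding rule) completely closed before you lay it inside the case, and finally shut the case's lid fully. Only some of the tools and blocks may be there; leave the other things on the shelf where they are.

Things in the scene. Friction and masses are not known exactly. Their poses are not given: they have to be found in the camera images.
- case_floor (a point): Grey plastic repair-kit case, fixed to the shelf: an open box 175 x 330 mm outside, 52 mm high, walls and base 5 mm, lined with blue foam on which three grey lanes, 95 mm apart (at y = -95, 0, +95 mm), are printed; each lane runs along x. Point: centre of the inner floor, 5 mm above the shelf (inside 165 x 320 mm, 47 mm deep). x points to the hinged far side, y along the long side, z up.
- lid (a joint): Lid of the case: flat panel 175 x 330 x 8 mm, hinged along the far (+x) rim of the case. 0 = shut on the rim, grows as it opens upward and back (to 1.9 rad). The stiff hinge holds it at any angle; under 3 N at its free edge moves it.
- lid_edge (a point): Middle of the lid's free edge (half-way through its thickness), 175 mm from the hinge.
- lid_hinge (a point): Middle of the lid's hinge line, on the far rim of the case, 52 mm above the shelf, on the lid's inner face; the hinge line runs along the case's y axis.
- tub_floor (a point): Green plastic scrap tub, fixed: square open box 150 x 150 mm outside, 90 mm high, walls 4 mm; the dark steel ring on its floor is only old scrap. Point: centre of the inner floor, 4 mm above the shelf.
- hexred_mid (a point): Fold-up hex key set with a red plastic handle (may be absent): 110 x 38 mm handle lying on its back, 33 mm high at its pivot end and 22 mm elsewhere, 200 g. Point: middle of the handle, 16.5 mm above its underside. x runs along the handle away from the pivot end, z up from the handle.
- hexred_key (a joint): The one steel key of the red set that is swung out: round bar 7 mm thick, 84 mm long, pivoting at 45 mm behind the point hexred_mid (at x = -45 mm, 27.5 mm above the underside). 0 = folded, lying along the handle to +x with its top 31 mm above the underside; grows as the key swings up (1.57 = upright). Stiff pivot: it stays where it is left; under 1 N at its end moves it.
- hexblue_mid (a point): Fold-up hex key set with a blue plastic handle (may be absent): 110 x 38 mm handle lying on its back, 33 mm high at its pivot end and 22 mm elsewhere, 200 g. Point: middle of the handle, 16.5 mm above its underside. x runs along the handle away from the pivot end, z up from the handle.
- hexblue_key (a joint): The one steel key of the blue set that is swung out: round bar 7 mm thick, 84 mm long, pivoting at 45 mm behind the point hexblue_mid (at x = -45 mm, 27.5 mm above the underside). 0 = folded, lying along the handle to +x with its top 31 mm above the underside; grows as the key swings up (1.57 = upright). Stiff pivot: it stays where it is left; under 1 N at its end moves it.
- tin_mid (a point): Hinged black patch tin (may be absent): base 92 x 54 mm, 20 mm high, open on top, with patches inside; 24 mm high when shut, 175 g. Point: centre of the shut tin, 12 mm above its underside. x runs along its 92 mm length away from the hinge, z up.
- tin_lid (a joint): Lid of the tin: 92 x 52 x 4 mm, black with a grey panel, hinged along the short edge at x = -46 mm, 20 mm above the underside. 0 = shut; grows as it opens upward (1.57 = upright). Stiff hinge: it stays where it is left; under 1 N at its free end moves it.
- rule_mid (a point): Yellow two-limb folding rule (may be absent) lying flat, open as a V in the plane of the shelf, 110 g: each limb is 130 x 15 x 13 mm, brass round knuckle at the hinge. Point: on the folding line 65 mm from the hinge, 6.5 mm above the shelf; it belongs to the first limb, which runs along x on the -y side (from y = -15 to -0.5 mm). The hinge is at x = -65 mm, y = 0. Folded, the rule measures 130 x 30 x 13 mm about this point.
- rule_limb (a joint): Second limb of the rule. 0 = folded flat beside the first limb, on its +y side; grows as it swings away in the plane of the shelf (counter-clockwise from above about the hinge). Light friction holds it; squeezing both limbs together folds it.
- block0_mid (a point): Worn bicycle brake block (may be absent): black rubber with an aluminium strip along its top, 58 x 14 x 15 mm, 30 g; starts lying in the case. Point: its centre. x runs along it.
- block1_mid (a point): Worn bicycle brake block (may be absent): black rubber with an aluminium strip along its top, 58 x 14 x 15 mm, 30 g; starts lying in the case. Point: its centre. x runs along it.
- block2_mid (a point): Worn bicycle brake block (may be absent): black rubber with an aluminium strip along its top, 58 x 14 x 15 mm, 30 g; starts lying in the case. Point: its centre. x runs along it.
- gauge: Round aluminium pressure gauge, 62 mm across, 26 mm high, with a brass chuck on a 35 mm stem along its x; leave alone. Origin: centre of its underside.
- scraper: Red plastic scraper, about 155 x 50 x 10 mm along its x; leave alone. Origin: on the underside near its middle.
- spanner: Steel spanner lying flat, along its x; leave alone. Origin: underside, middle.
- lube: Lubricant bottle, 48 mm across, 150 mm tall, red cap; leave alone. Origin: centre of its underside.
- tape: Roll of blue tape lying flat, 76 mm across, 24 mm high; leave alone. Origin: centre of its underside.
- carton: Small carton, 75 x 50 x 30 mm; leave alone. Origin: centre of its underside.

How it is judged:
On the way, in this order (a step that is already met when the one before it is completed fails the run):
1. no worn block is in the case any more, and every tool that is present lies in it folded closed ((y of block0_mid in the frame of case_floor above 0.17 m or y of block0_mid in the frame of case_floor below -0.17 m or x of block0_mid in the frame of case_floor below -0.092 m or x of block0_mid in the frame of case_floor above 0.092 m) and (y of block1_mid in the frame of case_floor above 0.17 m or y of block1_mid in the frame of case_floor below -0.17 m or x of block1_mid in the frame of case_floor below -0.092 m or x of block1_mid in the frame of case_floor above 0.092 m) and (y of block2_mid in the frame of case_floor above 0.17 m or y of block2_mid in the frame of case_floor below -0.17 m or x of block2_mid in the frame of case_floor below -0.092 m or x of block2_mid in the frame of case_floor above 0.092 m) and x of hexred_mid in the frame of case_floor between -0.083 and 0.083 m and y of hexred_mid in the frame of case_floor between -0.161 and 0.161 m and z of hexred_mid in the frame of case_floor between -0.01 and 0.04 m and value of joint each of hexred_key, hexblue_key, tin_lid, rule_limb below 0.12 rad and x of hexblue_mid in the frame of case_floor between -0.083 and 0.083 m and y of hexblue_mid in the frame of case_floor between -0.161 and 0.161 m and z of hexblue_mid in the frame of case_floor between -0.01 and 0.04 m and x of tin_mid in the frame of case_floor between -0.083 and 0.083 m and y of tin_mid in the frame of case_floor between -0.161 and 0.161 m and z of tin_mid in the frame of case_floor between -0.01 and 0.04 m and x of rule_mid in the frame of case_floor between -0.083 and 0.083 m and y of rule_mid in the frame of case_floor between -0.161 and 0.161 m and z of rule_mid in the frame of case_floor between -0.01 and 0.04 m), for 0.2 s.
2. the lid of the case is shut (value of joint lid below 0.05 rad), for 0.2 s.
At the end, for the whole second after the job is handed in: Every tool that is present lies inside the case, folded to within 0.12 rad (7 degrees) of closed; the case's lid is shut to within 0.05 rad; every worn block that is present lies inside the scrap tub (x of hexred_mid in the frame of case_floor between -0.083 and 0.083 m and y of hexred_mid in the frame of case_floor between -0.161 and 0.161 m and z of hexred_mid in the frame of case_floor between -0.01 and 0.04 m and value of joint each of hexred_key, hexblue_key, tin_lid, rule_limb below 0.12 rad and x of hexblue_mid in the frame of case_floor between -0.083 and 0.083 m and y of hexblue_mid in the frame of case_floor between -0.161 and 0.161 m and z of hexblue_mid in the frame of case_floor between -0.01 and 0.04 m and x of tin_mid in the frame of case_floor between -0.083 and 0.083 m and y of tin_mid in the frame of case_floor between -0.161 and 0.161 m and z of tin_mid in the frame of case_floor between -0.01 and 0.04 m and x of rule_mid in the frame of case_floor between -0.083 and 0.083 m and y of rule_mid in the frame of case_floor between -0.161 and 0.161 m and z of rule_mid in the frame of case_floor between -0.01 and 0.04 m and x of block0_mid in the frame of tub_floor between -0.073 and 0.073 m and y of block0_mid in the frame of tub_floor between -0.073 and 0.073 m and z of block0_mid in the frame of tub_floor between -0.01 and 0.075 m and x of block1_mid in the frame of tub_floor between -0.073 and 0.073 m and y of block1_mid in the frame of tub_floor between -0.073 and 0.073 m and z of block1_mid in the frame of tub_floor between -0.01 and 0.075 m and x of block2_mid in the frame of tub_floor between -0.073 and 0.073 m and y of block2_mid in the frame of tub_floor between -0.073 and 0.073 m and z of block2_mid in the frame of tub_floor between -0.01 and 0.075 m and value of joint lid below 0.05 rad); the robot touches nothing.
It fails at once if a tool lies down in the case while still open (more than 0.3 rad) ((x of hexred_mid in the frame of case_floor between -0.08 and 0.08 m and y of hexred_mid in the frame of case_floor between -0.158 and 0.158 m and z of hexred_mid in the frame of case_floor between -0.01 and 0.03 m and value of joint hexred_key above 0.3 rad) or (x of hexblue_mid in the frame of case_floor between -0.08 and 0.08 m and y of hexblue_mid in the frame of case_floor between -0.158 and 0.158 m and z of hexblue_mid in the frame of case_floor between -0.01 and 0.03 m and value of joint hexblue_key above 0.3 rad) or (x of tin_mid in the frame of case_floor between -0.08 and 0.08 m and y of tin_mid in the frame of case_floor between -0.158 and 0.158 m and z of tin_mid in the frame of case_floor between -0.01 and 0.03 m and value of joint tin_lid above 0.3 rad) or (x of rule_mid in the frame of case_floor between -0.08 and 0.08 m and y of rule_mid in the frame of case_floor between -0.158 and 0.158 m and z of rule_mid in the frame of case_floor between -0.01 and 0.03 m and value of joint rule_limb above 0.3 rad)).
It fails at once if one of the other things on the shelf is moved by more than 5 cm (distance of any of gauge, scraper, spanner, lube, tape, carton from where it was at the start of the episode above 0.05 m).
Of hexred, hexblue, tin, rule only 2 to 3 are there at a start; the rules pass over those that are not, and their reading is None.
Of block0, block1, block2 only 2 to 3 are there at a start; the rules pass over those that are not, and their reading is None.
At some moment in a run one of hexred, hexblue, tin, rule may be knocked a few centimetres aside while the robot is not near it.
Once in a run the grip may slacken for a moment while it holds something.
It also fails if it takes over 210 s, if anything falls off the work surface, if the arm or the gripper's body presses on something with over 40 N, if the wrist force passes 120 N, or if a joint passes its speed limit or range.

## Working session

There is one attempt and no reset: what is moved stays moved. The work goes in short steps, Python scripts to look and compute and a tool call to move; the robot and the scene stay as the last step left them, time stands still between calls to the robot, and variables do not carry over. Pictures are saved under pics/ and viewed, at most 14 in all, crops included, and the job is handed in when it is done.

Besides the shell and the picture viewer there is one more tool, called after "Emit:" as name(argument=value, ...) on one line, values as JSON. servo_tool: Moves the arm, as the interface text tells. Its arguments: {"type":"object","properties":{"deltas":{"type":"array","items":{"type":"array","items":{"type":"number"}}},"squeeze":{"type":"number"}},"required":["deltas"]}

```bash
mkdir -p pics; cat > h.py <<'E'
import numpy as np, cv2, sys
from station import arm
from scipy.spatial.transform import Rotation as R
def rot(o):
    o=np.array(o,float)
    if o.shape==(3,3): return o
    return R.from_euler('xyz',o).as_matrix() if o.size==3 else R.from_quat(o).as_matrix()
def grab(n,save=None):
    f=arm.grab_frame(n)
    if save: cv2.imwrite('pics/'+save+'.png',f['color'][:,:,::-1])
    return f
def w(f,p): return rot(f['orientation'])@np.array(p)+np.array(f['position'])
def px(f,uv,z):
    d=rot(f['orientation'])@np.linalg.inv(f['K'])@np.array([uv[0],uv[1],1.]); c=np.array(f['position'])
    return c+d*(z-c[2])/d[2]
def rec(f,q,n=3):
    for r in arm.recognise(q,f)[:n]:
        P=w(f,r['at']); c=np.array(f['K'])@np.array(r['at']); print(q,round(r['conf'],2),P.round(3),(c[:2]/c[2]).round())
E
python3 - <<'E'
from h import *
f=grab('top','top0'); g=grab('scene','scene0')
print(f['orientation'],f['position'],arm.get_state()['ee_rot'],arm.get_state()['t'])
for q in ['hexred_mid','hexred_key','hexblue_mid','hexblue_key','tin_mid','tin_lid','rule_mid','rule_limb','block0_mid','case_floor','lid','lid_edge','lid_hinge','tub_floor']:
    try: rec(f,q,4)
    except Exception as e: print(q,e)
E
```

```text
[-2.97481329 -0.00915196 -1.57195577] [0.34419866 0.04128922 1.2414962 ] [ 3.14011150e+00 -1.46576106e-04 -2.78587732e+00] 0.1
hexred_mid 0.91 [ 0.429 -0.212  0.025] [427. 293.]
hexred_key 0.64 [ 0.419 -0.213  0.053] [430. 297.]
hexblue_mid 0.85 [ 0.605 -0.378  0.021] [497. 216.]
hexblue_mid 0.24 [0.488 0.021 0.024] [321. 267.]
hexblue_key 0.66 [ 0.589 -0.375  0.068] [503. 218.]
hexblue_key 0.52 [ 0.294 -0.256  0.021] [449. 356.]
tin_mid 0.87 [ 0.574 -0.207  0.042] [424. 227.]
tin_mid 0.48 [ 0.294 -0.253  0.022] [448. 356.]
tin_lid 0.75 [ 0.564 -0.221  0.066] [433. 230.]
rule_mid 0.32 [ 0.604 -0.379  0.023] [498. 216.]
block0_mid 0.67 [0.484 0.019 0.022] [322. 269.]
case_floor 0.76 [0.568 0.108 0.013] [282. 232.]
case_floor 0.64 [ 0.291 -0.255  0.021] [449. 357.]
lid 0.71 [0.352 0.253 0.03 ] [214. 329.]
lid 0.67 [0.615 0.119 0.146] [274. 197.]
lid 0.45 [0.537 0.49  0.013] [112. 245.]
lid_edge 0.81 [0.625 0.12  0.153] [273. 192.]
lid_edge 0.33 [ 0.423 -0.212  0.053] [430. 295.]
lid_edge 0.2 [ 0.603 -0.38   0.022] [498. 216.]
lid_hinge 0.64 [0.614 0.122 0.152] [272. 197.]
tub_floor 0.57 [0.539 0.493 0.012] [111. 245.]
```

View pics/top0.png

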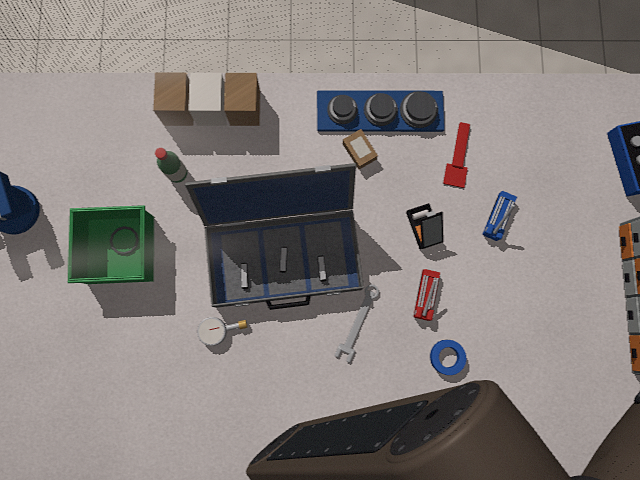

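View pics/scene0.png

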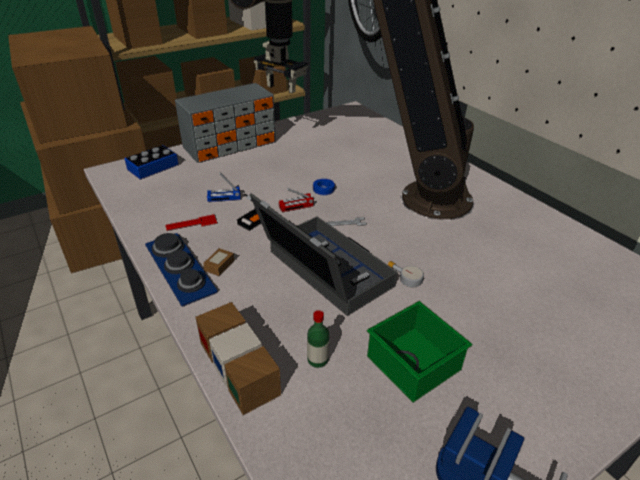

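Top view: red hex (427,295), blue hex (500,216) and tin (425,228) are present, with no rule. Three blocks are in the case at (244,276), (283,260) and (322,268), and the tub is at (108,245). I'll enlarge the tools and the case for exact axes.

```bash
python3 - <<'E'
from h import *
im=cv2.imread('pics/top0.png')
a=cv2.resize(im[180:330,395:535],None,fx=4,fy=4,interpolation=cv2.INTER_CUBIC)
cv2.imwrite('pics/c1.png',a)
b=cv2.resize(im[160:310,182:372],None,fx=4,fy=4,interpolation=cv2.INTER_CUBIC)
cv2.imwrite('pics/c2.png',b)
E
```

```text
(no output)
```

View pics/c1.png

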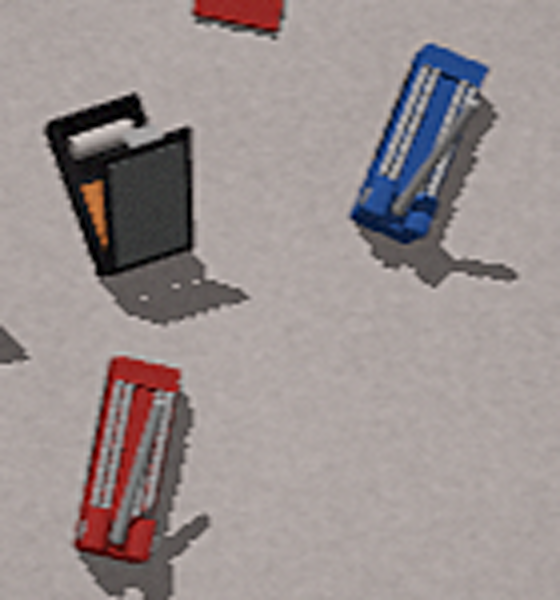

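View pics/c2.png

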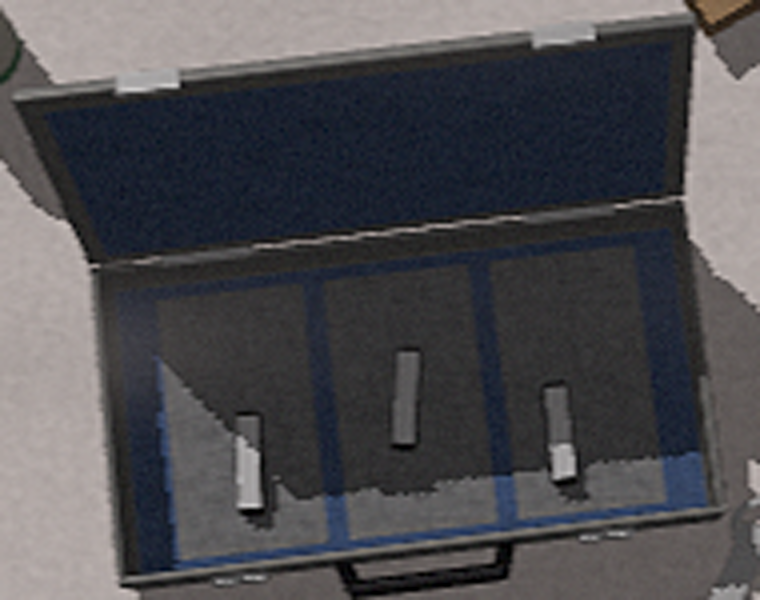

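Crops: the tools' pivot and hinge ends point at the robot (bottom). The case corners, blocks and tool ends are readable, so I'll convert them to positions.

```bash
python3 - <<'E'
from h import *
f=grab('top')
A=lambda x,y,z:px(f,(395+x/4,180+y/4),z)[:2]
B=lambda x,y,z:px(f,(182+x/4,160+y/4),z)[:2]
def two(n,a,b):
    d=b-a; print(n,'a',a.round(4),'b',b.round(4),'mid',((a+b)/2).round(4),'len',np.linalg.norm(d).round(4),'dir',np.degrees(np.arctan2(d[1],d[0])).round(1))
two('red',A(115,548,.030),A(145,370,.022))
two('redL',A(80,545,.022),A(112,362,.022)); two('redW',A(112,362,.022),A(178,378,.022))
two('blue',A(388,225,.030),A(458,58,.022)); two('blueW',A(425,45,.022),A(488,72,.022))
two('tinL',A(102,272,.02),A(48,128,.02)); two('tinFar',A(48,128,.02),A(136,97,.02)); two('tinR',A(192,248,.02),A(136,97,.02))
two('case near',B(122,583,.052),B(722,510,.052))
two('case left',B(122,583,.052),B(93,266,.052))
two('case right',B(722,510,.052),B(687,202,.052))
for z in (.15,.17,.2,.22): two('lid free',B(15,95,z),B(693,20,z))
two('b0',B(250,505,.02),B(247,415,.02));two('b1',B(403,442,.02),B(408,352,.02));two('b2',B(566,475,.02),B(556,386,.02))
g=lambda u,v,z:px(f,(u,v),z)[:2]
two('tub diag',g(69.5,207,.09),g(153.5,282,.09));two('tub diag',g(145,206,.09),g(70,283,.09))
# key/lid angles: project models
from scipy.optimize import minimize
def proj(P):
    c=rot(f['orientation']).T@(np.array(P)-np.array(f['position'])); c=f['K']@c; return c[:2]/c[2]
def ang(n,base,dirv,L,tip):
    d=np.radians(dirv)
    best=min((np.linalg.norm(proj([base[0]+L*np.cos(q)*np.cos(d),base[1]+L*np.cos(q)*np.sin(d),base[2]+L*np.sin(q)])-tip),q) for q in np.arange(0,2.2,.02)); print(n,best)
b=A(118,540,.0275); ang('red',[*b,.0275],-9,.084,[395+167/4,180+393/4])
b=A(400,210,.0275); ang('blue',[*b,.0275],-22,.084,[395+475/4,180+98/4])
b=A(102,272,.02); ang('tin',[*b,.02],20,.092,[395+105/4,180+158/4])
s=arm.get_state();print(s['t'],s['width'],s['q'])
E
```

```text
red a [ 0.3771 -0.2023] b [ 0.4752 -0.2239] mid [ 0.4261 -0.2131] len 0.1005 dir -12.4
redL a [ 0.3789 -0.1848] b [ 0.4797 -0.2057] mid [ 0.4293 -0.1952] len 0.1029 dir -11.7
redW a [ 0.4797 -0.2057] b [ 0.4708 -0.2421] mid [ 0.4752 -0.2239] len 0.0375 dir -103.8
blue a [ 0.5557 -0.3611] b [ 0.6537 -0.409 ] mid [ 0.6047 -0.3851] len 0.1091 dir -26.0
blueW a [ 0.6613 -0.3906] b [ 0.6455 -0.4256] mid [ 0.6534 -0.4081] len 0.0385 dir -114.2
tinL a [ 0.5306 -0.2022] b [ 0.6132 -0.1742] mid [ 0.5719 -0.1882] len 0.0872 dir 18.7
tinFar a [ 0.6132 -0.1742] b [ 0.6312 -0.2248] mid [ 0.6222 -0.1995] len 0.0537 dir -70.4
tinR a [ 0.5443 -0.2533] b [ 0.6312 -0.2248] mid [ 0.5877 -0.239 ] len 0.0915 dir 18.1
case near a [0.4007 0.2539] b [ 0.4396 -0.0677] mid [0.4201 0.0931] len 0.324 dir -83.1
case left a [0.4007 0.2539] b [0.5733 0.275 ] mid [0.487  0.2644] len 0.1738 dir 7.0
case right a [ 0.4396 -0.0677] b [ 0.6094 -0.0509] mid [ 0.5245 -0.0593] len 0.1707 dir 5.7
lid free a [0.643  0.2982] b [ 0.6832 -0.0476] mid [0.6631 0.1253] len 0.3481 dir -83.4
lid free a [0.6375 0.2935] b [ 0.6769 -0.
[... 218 characters left out ...]
83.4
b0 a [0.445  0.1903] b [0.4951 0.193 ] mid [0.47   0.1917] len 0.0501 dir 3.1
b1 a [0.48   0.1061] b [0.5305 0.1038] mid [0.5053 0.105 ] len 0.0506 dir -2.6
b2 a [0.4616 0.0156] b [0.5114 0.021 ] mid [0.4865 0.0183] len 0.0501 dir 6.2
tub diag a [0.608  0.5572] b [0.4482 0.3713] mid [0.5281 0.4643] len 0.2452 dir -130.7
tub diag a [0.6103 0.3971] b [0.4461 0.5444] mid [0.5282 0.4708] len 0.2206 dir 138.1
red (np.float64(4.545284758887683), np.float64(0.48))
blue (np.float64(0.8184302728394997), np.float64(0.88))
tin (np.float64(2.6594511663581852), np.float64(1.0))
0.85 0.08750260783554471 [-9.26876115e-01  3.58567328e-01  1.18938353e-02  9.59593769e-06
 -1.22407315e+00 -2.88109112e-01]
```

Emit:
servo_tool(deltas=[[1, -27, 27.2, 0, 0, 0, 0], [1, -27, 27.2, 0, 0, 0, 0], [1, -27, 27.2, 0, 0, 0, 0], [1, -27, 27.2, 0, 0, 0, 0], [1, -27, 27.2, 0, 0, 0, 0], [1, -27, 27.2, 0, 0, 0, 0], [1, -27, 27.2, 0, 0, 0, 0], [1, -27, 27.2, 0, 0, 0, 0], [1, -27, 27.2, 0, 0, 0, 0], [1, -27, 27.2, 0, 0, 0, 0], [1, -27, 27.2, 0, 0, 0, 0], [1, -27, 27.2, 0, 0, 0, 0], [1, 0, 0, 0, 0, 0, 6.5], [1, 0, 0, 0, 0, 0, 6.5], [1, 0, 0, 0, 0, 0, 6.5], [1, 0, 0, 0, 0, 0, 6.5], [1, 0, 0, 0, 0, 0, 6.5], [1, 0, 0, 0, 0, 0, 0], [1, 0, 0, 0, 0, 0, 0]], squeeze=30)

```text
t: 2.43
eef_pos: [0.4251, -0.2139, 0.2015]
ee_rot: [3.142, 0.0, 2.934]
force: [0.3, -1.0, -0.9]
width: 0.0003
gripper_force: 0.0
```

```bash
cat >> h.py <<'E'
def st():
    s=arm.get_state(); e=s['ee_rot']; print('t',round(s['t'],2),'pos',np.round(s['eef_pos'],4),'rpy',np.degrees(e).round(1),'F',np.round(s['force'],1),'w',round(s['width'],4),'gf',round(s['gripper_force'],1)); return s
def go(x,y,z,yaw,s=None):
    "total shift in tool axes (mm), assuming the turn is made first, and turn about tool z (deg)"
    s=s or arm.get_state(); y0=np.degrees(s['ee_rot'][2]); a=(y0-yaw+180)%360-180
    d=np.array([x,y,z])-s['eef_pos']; r=np.radians(yaw)
    print('go: turn',round(a,1),'then tool x,y,z mm',(1000*np.array([d[0]*np.cos(r)+d[1]*np.sin(r),d[0]*np.sin(r)-d[1]*np.cos(r),-d[2]])).round(1))
E
python3 - <<'E'
from h import *
st(); f=grab('wrist','w1')
rec(f,'hexred_mid',2); rec(f,'hexred_key',2)
E
```

```text
t 2.43 pos [ 0.4251 -0.2139  0.2015] rpy [180.    0.  168.1] F [ 0.3 -1.  -0.9] w 0.0003 gf 0.0
hexred_mid 0.68 [ 0.419 -0.211  0.027] [322. 207.]
hexred_key 0.69 [ 0.417 -0.208  0.055] [324. 211.]
```

View pics/w1.png

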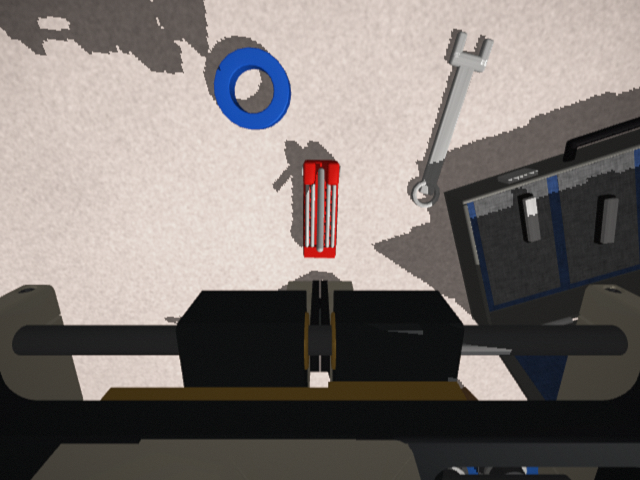

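The red handle spans rows 160–257 at column 320, centred under the fingers and aligned with the tool's x. The key tip is at about (320,250).

```bash
python3 - <<'E'
from h import *
import pickle
im=cv2.imread('pics/w1.png')
f=grab('wrist')
a=px(f,(320,160),.033);b=px(f,(320,257),.022);print(a,b,np.linalg.norm(a-b))
d=(b-a)[:2]/np.linalg.norm((b-a)[:2]);mid=b[:2]-d*.055;piv=mid-.045*d
print('mid',mid,'dir',np.degrees(np.arctan2(d[1],d[0])),f['position'],f['orientation'])
p=piv+.035*d; go(*p,.1,168.1)
Rm=rot(f['orientation'])
for q in np.arange(.2,1.6,.2):
    P=np.array([*(piv+d*.084*np.cos(q)),.0275+.084*np.sin(q)]); c=f['K']@Rm.T@(P-f['position']); print(q.round(1),(c[:2]/c[2]).round())
E
```

```text
[ 0.36875649 -0.20201788  0.033     ] [ 0.47712569 -0.22497775  0.022     ] 0.11131953671553646
mid [ 0.42332004 -0.2135781 ] dir -11.962199291627332 [ 0.34421902 -0.19708317  0.38479235] [2.83730087e+00 5.90317072e-04 1.36152560e+00]
go: turn -0.1 then tool x,y,z mm [ 11.8   0.  101.4]
0.2 [320. 249.]
0.4 [320. 249.]
0.6 [320. 247.]
0.8 [320. 240.]
1.0 [320. 230.]
1.2 [320. 215.]
1.4 [320. 198.]
```

Emit:
servo_tool(deltas=[[1, -3, 0, 35, 0, 0, 0], [1, 0, 0, 35, 0, 0, 0], [1, 0, 0, 35, 0, 0, 0], [1, 0, 0, 35, 0, 0, 0], [1, 0, 0, 8, 0, 0, 0], [1, 0, 0, 8, 0, 0, 0], [1, 0, 0, 8, 0, 0, 0], [1, 0, 0, 6.5, 0, 0, 0], [1, 0, 0, 0, 0, 0, 0], [1, 0, 0, 0, 0, 0, 0]])

```text
t: 3.47
eef_pos: [0.4287, -0.2146, 0.0317]
ee_rot: [3.142, 0.001, 2.93]
force: [0.7, -0.2, 0.7]
width: 0.0006
gripper_force: 0.0
```

Emit:
servo_tool(deltas=[[1, 0, 0, -30, 0, 0, 0], [-1, 5, 0, -30, 0, 0, 0], [-1, 0, 0, 0, 0, 0, 0], [-1, 0, 0, 0, 0, 0, 0], [-1, 0, 0, 0, 0, 0, 0], [-1, 0, 0, 0, 0, 0, 0]])

```text
t: 3.97
eef_pos: [0.4229, -0.2134, 0.0908]
ee_rot: [3.141, -0.0, 2.93]
force: [0.1, 0.6, 0.2]
width: 0.0279
gripper_force: 0.0
```

```bash
python3 - <<'E'
from h import *
st(); f=grab('wrist','w2')
rec(f,'hexred_mid',2); rec(f,'hexred_key',2)
E
```

```text
t 3.97 pos [ 0.4229 -0.2134  0.0908] rpy [180.   -0.  167.9] F [0.1 0.6 0.2] w 0.0279 gf 0.0
hexred_mid 0.66 [ 0.415 -0.21   0.023] [322. 234.]
hexred_key 0.74 [ 0.42  -0.211  0.049] [322. 250.]
```

View pics/w2.png

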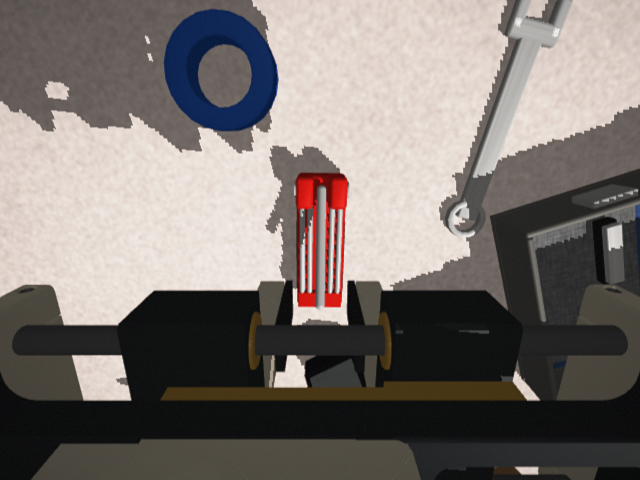

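The key still looks up: its tip is at (321,308), past the handle end at row 303. I'll fit its angle from this view.

```bash
python3 - <<'E'
from h import *
f=grab('wrist'); Rm=rot(f['orientation'])
d=np.array([np.cos(np.radians(-12)),np.sin(np.radians(-12))])
pr=lambda P:(lambda c:(c[:2]/c[2]).round())(f['K']@Rm.T@(np.array(P)-f['position']))
a=px(f,(322,174),.033);b=px(f,(320,306),.022);print(a,b,np.linalg.norm(a-b))
mid=(b[:2]-d*.055);piv=mid-.045*d
print(mid,'end',pr([*(mid+d*.055),.022]),'start',pr([*(mid-d*.055),.033]))
for q in np.arange(0,1.8,.2): print(q.round(1),pr([*(piv+d*.084*np.cos(q)),.0275+.084*np.sin(q)]))
E
```

```text
[ 0.36844354 -0.20041578  0.033     ] [ 0.47712644 -0.22522082  0.022     ] 0.11201903577774595
[ 0.42332832 -0.21378568] end [320. 306.] start [320. 176.]
0.0 [320. 292.]
0.2 [320. 300.]
0.4 [320. 304.]
0.6 [320. 304.]
0.8 [320. 298.]
1.0 [320. 286.]
1.2 [320. 267.]
1.4 [320. 241.]
1.6 [320. 210.]
```

```bash
python3 - <<'E'
import cv2,numpy as np
a=cv2.imread('pics/w1.png')[135:265,260:360]; b=cv2.imread('pics/w2.png')[140:315,250:370]
a=cv2.resize(a,(390,507),interpolation=3); b=cv2.resize(b,(390,569),interpolation=3)
o=np.zeros((569,790,3),np.uint8); o[:507,:390]=a; o[:,400:]=b; cv2.imwrite('pics/z.png',o)
E
```

```text
(no output)
```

View pics/z.png

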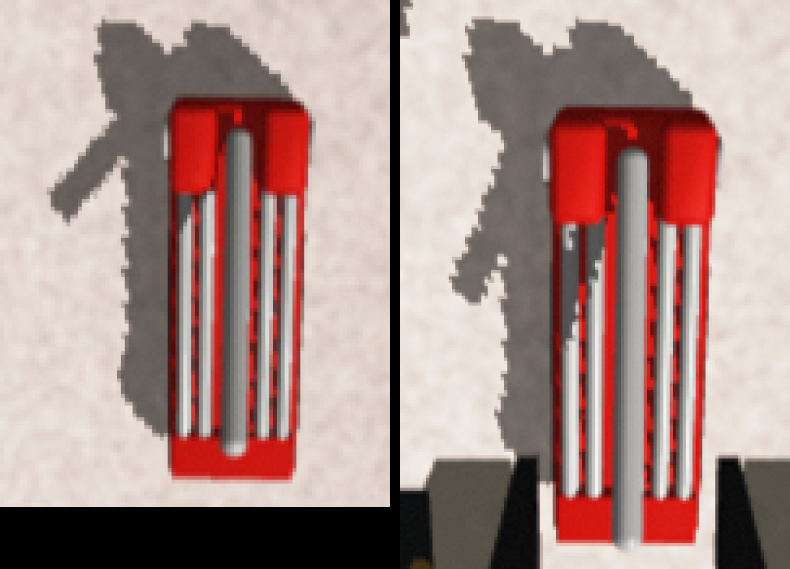

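The key did move, from about 0.9 to about 0.4, but it isn't folded. I'll press again and look while pressed.

Emit:
servo_tool(deltas=[[1, 0, 0, 0, 0, 0, 0], [1, 0, 0, 0, 0, 0, 0], [1, 0, 0, 0, 0, 0, 0], [1, 0, 0, 0, 0, 0, 0], [1, 0, 0, 0, 0, 0, 0], [1, 0, 0, 15, 0, 0, 0], [1, 0, 0, 15, 0, 0, 0], [1, 0, 0, 10, 0, 0, 0], [1, 0, 0, 10, 0, 0, 0], [1, 0, 0, 5, 0, 0, 0], [1, 0, 0, 5, 0, 0, 0], [1, 0, 0, 0, 0, 0, 0], [1, 0, 0, 0, 0, 0, 0], [1, 0, 0, 0, 0, 0, 0]])

```text
t: 5.33
eef_pos: [0.4235, -0.2135, 0.0313]
ee_rot: [3.142, 0.001, 2.93]
force: [0.1, -0.6, 0.6]
width: 0.0006
gripper_force: 0.0
```

```bash
python3 - <<'E'
from h import *
st(); f=grab('wrist','w3')
rec(f,'hexred_key',2)
E
```

```text
t 5.33 pos [ 0.4235 -0.2135  0.0313] rpy [180.    0.  167.9] F [ 0.1 -0.6  0.6] w 0.0006 gf 0.0
hexred_key 0.92 [ 0.401 -0.206  0.039] [326. 245.]
```

View pics/w3.png

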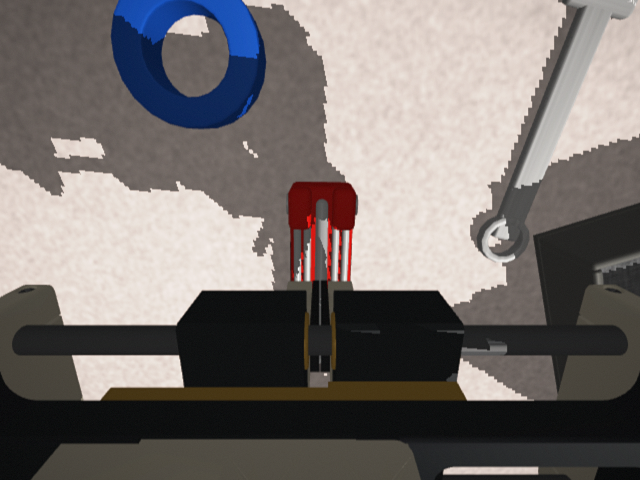

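Emit:
servo_tool(deltas=[[1, 0, 0, 1, 0, 0, 0], [1, 0, 0, 0, 0, 0, 0], [1, 0, 0, 0, 0, 0, 0]])

```text
t: 5.68
eef_pos: [0.4232, -0.2135, 0.03]
ee_rot: [3.142, 0.0, 2.93]
force: [0.1, -0.1, -0.1]
width: 0.0004
gripper_force: 0.0
```

Emit:
servo_tool(deltas=[[1, 0, 0, 1, 0, 0, 0], [1, 0, 0, 0, 0, 0, 0], [1, 0, 0, 0, 0, 0, 0]])

```text
t: 5.93
eef_pos: [0.4231, -0.2135, 0.0288]
ee_rot: [-3.142, -0.0, 2.93]
force: [-0.1, 0.3, 0.1]
width: 0.0005
gripper_force: 0.0
```

Emit:
servo_tool(deltas=[[1, 0, 0, -30, 0, 0, 0], [1, 0, 0, -30, 0, 0, 0], [1, 0, 0, 0, 0, 0, 0], [1, 0, 0, 0, 0, 0, 0]])

```text
t: 6.27
eef_pos: [0.4245, -0.2136, 0.0905]
ee_rot: [3.141, 0.004, 2.93]
force: [-0.0, -0.8, 0.4]
width: 0.0011
gripper_force: 0.0
```

```bash
python3 - <<'E'
from h import *
st(); f=grab('wrist','w4')
im=cv2.imread('pics/w4.png'); cv2.imwrite('pics/w4c.png',cv2.resize(im[140:320,240:400],None,fx=3,fy=3,interpolation=3))
E
```

```text
t 6.27 pos [ 0.4245 -0.2136  0.0905] rpy [180.    0.2 167.9] F [-0.  -0.8  0.4] w 0.0011 gf 0.0
```

View pics/w4c.png

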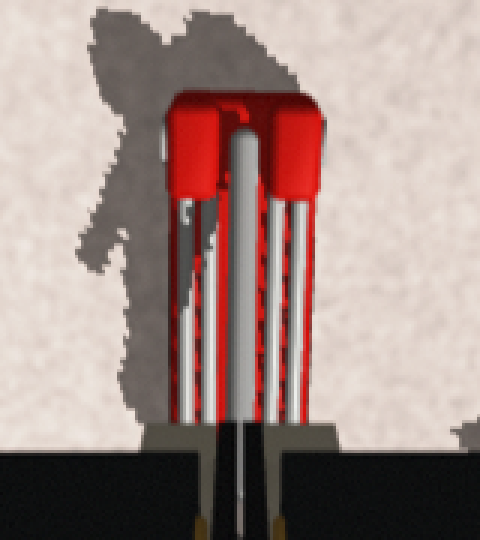

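```bash
python3 - <<'E'
from h import *
f=grab('wrist'); Rm=rot(f['orientation']); s=st(); T=np.array(s['eef_pos'])
RT=rot(s['ee_rot'])
pr=lambda P:(lambda c:(c[:2]/c[2]).round(1))(f['K']@Rm.T@(np.array(P)-f['position']))
for x in (-.01,0,.01,.02):
  for z in (0,-.02): print(x,z,pr(T+RT@np.array([x,0,z])))
print((RT.T@(np.array(f['position'])-T)).round(4))
im=cv2.imread('pics/w4.png');print(im[270:300:2,318].tolist(),im[270:300:2,300].tolist())
E
```

```text
t 6.37 pos [ 0.4228 -0.2133  0.0886] rpy [180.   -0.  167.9] F [ 0.5  0.5 -0.3] w 0.0004 gf 0.0
-0.01 0 [320.1 292.4]
-0.01 -0.02 [320.2 308.8]
0 0 [320.1 277.4]
0 -0.02 [320.2 292.5]
0.01 0 [320.1 261.9]
0.01 -0.02 [320.2 275.6]
0.02 0 [320.1 245.9]
0.02 -0.02 [320.2 258.1]
[ 0.0823 -0.0002 -0.184 ]
[[117, 118, 121], [116, 119, 121], [118, 120, 122], [121, 123, 125], [121, 123, 124], [70, 71, 73], [27, 26, 27], [27, 29, 27], [28, 29, 28], [27, 26, 26], [29, 29, 29], [30, 28, 28], [30, 31, 31], [29, 31, 31], [30, 29, 29]] [[126, 129, 130], [126, 128, 128], [125, 127, 128], [125, 127, 127], [126, 129, 128], [113, 116, 119], [68, 76, 81], [66, 77, 80], [65, 77, 80], [69, 77, 82], [41, 44, 47], [19, 17, 16], [12, 11, 10], [15, 14, 13], [11, 13, 14]]
```

The shut finger front shows at row 281, where the nominal tip should project to row 262. So the shut tips sit about 24 mm short of the nominal TCP, and I'll press lower while watching the force.

Emit:
servo_tool(deltas=[[1, 0, 0, 30, 0, 0, 0], [1, 0, 0, 30, 0, 0, 0], [1, 0, 0, 5, 0, 0, 0], [1, 0, 0, 5, 0, 0, 0], [1, 0, 0, 3, 0, 0, 0], [1, 0, 0, 0, 0, 0, 0]])

```text
t: 6.87
eef_pos: [0.4233, -0.2135, 0.016]
ee_rot: [-3.141, -0.0, 2.93]
force: [0.4, -0.2, 0.7]
width: 0.0004
gripper_force: 0.0
```

Emit:
servo_tool(deltas=[[1, 0, 0, 3, 0, 0, 0], [1, 0, 0, 3, 0, 0, 0], [1, 0, 0, 0, 0, 0, 0]])

```text
t: 7.12
eef_pos: [0.4236, -0.2135, 0.0101]
ee_rot: [3.141, 0.001, 2.93]
force: [0.3, -0.3, -0.7]
width: 0.0002
gripper_force: 0.1
```

Emit:
servo_tool(deltas=[[1, 0, 0, 2, 0, 0, 0], [1, 0, 0, 0, 0, 0, 0], [1, 0, 0, 0, 0, 0, 0]])

```text
t: 7.37
eef_pos: [0.4232, -0.2135, 0.008]
ee_rot: [3.142, 0.0, 2.93]
force: [-0.3, 0.3, 0.2]
width: 0.0004
gripper_force: 0.1
```

Emit:
servo_tool(deltas=[[1, 0, 0, 1, 0, 0, 0], [1, 0, 0, 0, 0, 0, 0], [1, 0, 0, 0, 0, 0, 0]])

```text
t: 7.62
eef_pos: [0.4232, -0.2135, 0.0069]
ee_rot: [-3.142, 0.0, 2.93]
force: [0.1, 0.0, 1.6]
width: 0.0004
gripper_force: 0.1
```

Emit:
servo_tool(deltas=[[1, 0, 0, 1, 0, 0, 0], [1, 0, 0, 0, 0, 0, 0], [1, 0, 0, 0, 0, 0, 0]])

```text
t: 7.87
eef_pos: [0.4232, -0.2135, 0.0059]
ee_rot: [-3.142, 0.0, 2.93]
force: [0.2, 1.2, 2.4]
width: 0.0009
gripper_force: 1.0
```

Emit:
servo_tool(deltas=[[1, 0, 0, 1, 0, 0, 0], [1, 0, 0, 0, 0, 0, 0], [1, 0, 0, 0, 0, 0, 0]])

```text
t: 8.12
eef_pos: [0.4234, -0.2136, 0.0055]
ee_rot: [-3.141, 0.0, 2.931]
force: [-1.6, 1.7, 10.5]
width: 0.0005
gripper_force: 5.1
```

```bash
python3 - <<'E'
from h import *
st(); f=grab('wrist','w5')
im=cv2.imread('pics/w5.png'); cv2.imwrite('pics/w5c.png',cv2.resize(im[140:400,220:420],None,fx=2.3,fy=2.3,interpolation=3))
E
```

```text
t 8.12 pos [ 0.4234 -0.2136  0.0055] rpy [-180.     0.   167.9] F [-1.6  1.7 10.5] w 0.0005 gf 5.1
```

View pics/w5c.png

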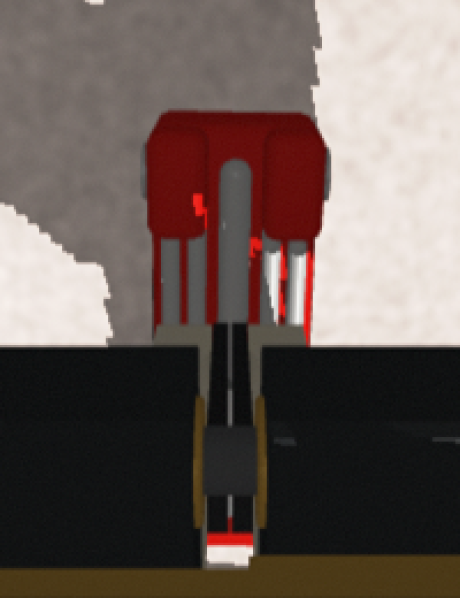

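Contact came at TCP z≈0.006 on the folded key (top at 31 mm), so the tips are 25 mm short of the TCP and the key is folded. Next I'll grasp the handle.

Emit:
servo_tool(deltas=[[1, 0, 0, -25, 0, 0, 0], [-0.4, 0, 0, -25, 0, 0, 0], [-0.4, 0, 0, 0, 0, 0, 0], [-0.4, 0, 0, 0, 0, 0, 0], [-0.4, 0, 0, 0, 0, 0, 0], [-0.4, 0, 0, 0, 0, 0, 0], [-0.4, 0, 0, 0, 0, 0, 0], [-0.4, 0, 0, 0, 0, 0, 0], [-0.4, 0, 0, 0, 0, 0, 0], [-0.4, 0, 0, 0, 0, 0, 0], [-0.4, 0, 0, 0, 0, 0, 0], [-0.4, 0, 0, 0, 0, 0, 0]])

```text
t: 9.17
eef_pos: [0.4231, -0.2135, 0.0548]
ee_rot: [-3.142, -0.0, 2.93]
force: [-0.4, -0.1, 0.1]
width: 0.0606
gripper_force: 0.0
```

```bash
python3 - <<'E'
from h import *
st(); f=grab('wrist','w6')
print(f['orientation'])
im=cv2.imread('pics/w6.png'); cv2.imwrite('pics/w6c.png',cv2.resize(im[140:440,160:480],None,fx=1.8,fy=1.8,interpolation=3))
E
```

```text
t 9.17 pos [ 0.4231 -0.2135  0.0548] rpy [-180.    -0.   167.9] F [-0.4 -0.1  0.1] w 0.0606 gf 0.0
[2.83764765e+00 6.29920032e-04 1.35878150e+00]
```

View pics/w6c.png

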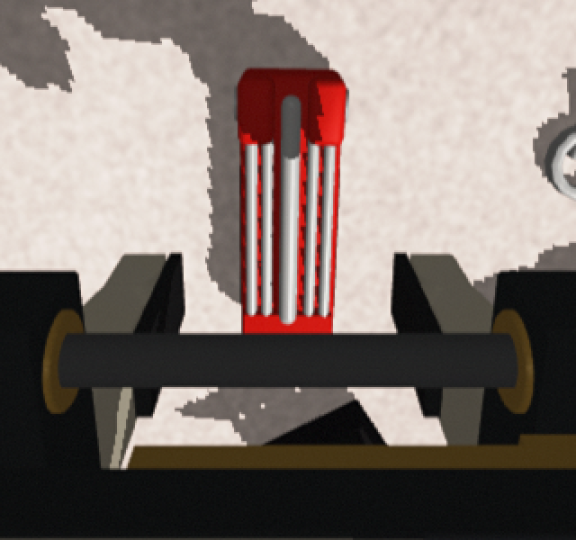

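The key is folded flat over the handle with its tip short of the handle's end. I'll descend with a force check and grip.

Emit:
servo_tool(deltas=[[-0.4, 0, 0, 25, 0, 0, 0], [-0.4, 0, 0, 25, 0, 0, 0], [-0.4, 0, 0, 14, 0, 0, 0], [-0.4, 0, 0, 6, 0, 0, 0], [-0.4, 0, 0, 0, 0, 0, 0]])

```text
t: 9.63
eef_pos: [0.4222, -0.2134, -0.0163]
ee_rot: [-3.141, -0.003, 2.93]
force: [-0.2, -0.4, 0.6]
width: 0.0614
gripper_force: 0.0
```

Emit:
servo_tool(deltas=[[0.6, 0, 0, 0, 0, 0, 0], [0.6, 0, 0, 0, 0, 0, 0], [0.6, 0, 0, 0, 0, 0, 0], [0.6, 0, 0, 0, 0, 0, 0], [0.6, 0, 0, 0, 0, 0, 0], [0.6, 0, 0, 0, 0, 0, 0], [0.6, 0, 0, 0, 0, 0, 0]])

```text
t: 10.22
eef_pos: [0.4238, -0.2135, -0.0143]
ee_rot: [3.141, 0.001, 2.93]
force: [-0.6, 1.7, 6.7]
width: 0.0379
gripper_force: 29.9
```

Gripped at 37.9 mm, but block 2 still lies in that lane, so the blocks must go first. I'll put red back down and go on to fold the tin.

Emit:
servo_tool(deltas=[[-0.3, 0, 0, 0, 0, 0, 0], [-0.3, 0, 0, 0, 0, 0, 0], [-0.3, 0, 0, 0, 0, 0, 0], [-0.3, 0, 0, 0, 0, 0, 0], [-0.3, 0, 0, -20, 0, 0, 0], [1, 0, 0, -38, 0, 0, 0], [1, 0, 0, -38, 0, 0, 0], [1, 0, 0, -38, 0, 0, -6.1], [1, 0, 0, 0, 0, 0, -6.1], [1, 0, 0, 0, 0, 0, -6.1], [1, 0, 0, 0, 0, 0, -6.1], [1, 0, 0, 0, 0, 0, -6.1], [1, -35, -12.4, 0, 0, 0, 0], [1, -35, -12.4, 0, 0, 0, 0], [1, -35, -12.4, 0, 0, 0, 0], [1, -35, -12.4, 0, 0, 0, 0], [1, 0, 0, 0, 0, 0, 0], [1, 0, 0, 0, 0, 0, 0]])

```text
t: 11.72
eef_pos: [0.5726, -0.2162, 0.1172]
ee_rot: [3.141, -0.002, -2.82]
force: [-0.8, -0.9, -0.5]
width: 0.0004
gripper_force: 0.0
```

```bash
python3 - <<'E'
from h import *
st(); f=grab('wrist','w7'); t=grab('top')
rec(f,'tin_mid',1); rec(f,'tin_lid',1)
for q in ['tin_mid','tin_lid','hexred_mid','hexblue_mid','hexblue_key']: rec(t,q,1)
E
```

```text
t 11.72 pos [ 0.5726 -0.2162  0.1172] rpy [ 1.799e+02 -1.000e-01 -1.616e+02] F [-0.8 -0.9 -0.5] w 0.0004 gf 0.0
tin_mid 0.62 [ 0.56  -0.218  0.063] [322. 234.]
tin_lid 0.6 [ 0.565 -0.224  0.064] [313. 238.]
tin_mid 0.57 [ 0.553 -0.211  0.037] [426. 237.]
tin_lid 0.66 [ 0.549 -0.217  0.041] [429. 238.]
hexred_mid 0.67 [0.485 0.022 0.02 ] [321. 268.]
hexblue_mid 0.96 [ 0.582 -0.375  0.025] [497. 225.]
```

View pics/w7.png

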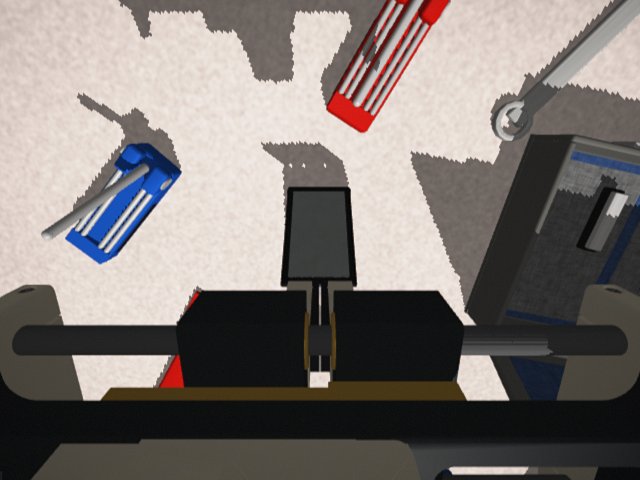

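The tin's hinge edge is at row 188 and the lid's free edge at about row 285, columns 282–356, centred on the fingers. I'll solve for the hinge position and lid angle.

```bash
python3 - <<'E'
from h import *
f=grab('wrist'); Rm=rot(f['orientation']); s=st()
pr=lambda P:(lambda c:(c[:2]/c[2]).round(1))(f['K']@Rm.T@(np.array(P)-f['position']))
d=np.array([np.cos(np.radians(18.4)),np.sin(np.radians(18.4))]); n=np.array([-d[1],d[0]])
a=px(f,(319,188),.022)[:2]; print('hinge',a)
l=px(f,(289,188),.022);r=px(f,(350,187),.022); print('hinge width',np.linalg.norm(l-r),np.degrees(np.arctan2(*(l-r)[:2][::-1]))-90)
for q in np.arange(.4,1.7,.2):
    b=a+d*.092*np.cos(q); print(q.round(1),pr([*(b+n*.026),.022+.092*np.sin(q)]),pr([*(b-n*.026),.022+.092*np.sin(q)]))
go(*(a+d*.035),0,-161.6)
# blue in this view, table-level far end and pivot end
bf=(px(f,(70,238),.022)+px(f,(102,263),.022))/2; bp=(px(f,(128,147),.033)+px(f,(180,168),.033))/2
e=bf-bp; print('blue far',bf,'piv',bp,np.linalg.norm(e),np.degrees(np.arctan2(e[1],e[0])))
P=bf[:2]-e[:2]/np.linalg.norm(e[:2])*.055; print('blue mid',P)
u=e[:2]/np.linalg.norm(e[:2])
for q in np.arange(.6,1.7,.2): print(q.round(1),pr([*(P-u*.045+u*.084*np.cos(q)),.0275+.084*np.sin(q)]))
E
```

```text
t 12.22 pos [ 0.5714 -0.2164  0.1193] rpy [-180.     0.  -161.6] F [-0.2 -0.2 -0.4] w 0.0003 gf 0.0
hinge [ 0.53388691 -0.22917058]
hinge width 0.05145389976352652 -160.70896933919647
0.4 [350.9 298.4] [287.2 298.4]
0.6 [353.1 297.9] [284.9 297.9]
0.8 [355.4 292.2] [282.4 292.2]
1.0 [357.9 280.4] [279.8 280.4]
1.2 [360.2 262. ] [277.4 262.1]
1.4 [362.2 237.4] [275.2 237.5]
1.6 [363.6 207.8] [273.6 207.8]
go: turn -0.0 then tool x,y,z mm [  4.7  -0.3 119.3]
blue far [ 0.65268948 -0.40926383  0.022     ] piv [ 0.55044105 -0.36066172  0.033     ] 0.11374491457775894 -25.423308539406918
blue mid [ 0.60301564 -0.38565219]
0.6 [ 60.  246.1]
0.8 [ 54.3 241.3]
1.0 [ 52.5 232.2]
1.2 [ 55.7 218.7]
1.4 [ 64.2 201.2]
1.6 [ 78.1 180.7]
```

Emit:
servo_tool(deltas=[[1, 3, 0, 35, 0, 0, 0], [1, 0, 0, 30, 0, 0, 0], [1, 0, 0, 10, 0, 0, 0], [1, 0, 0, 10, 0, 0, 0], [1, 0, 0, 10, 0, 0, 0], [1, 0, 0, 10, 0, 0, 0], [1, 0, 0, 7, 0, 0, 0], [1, 0, 0, 5, 0, 0, 0], [1, 0, 0, 3, 0, 0, 0], [1, 0, 0, 0, 0, 0, 0], [1, 0, 0, 0, 0, 0, 0]])

```text
t: 13.13
eef_pos: [0.5691, -0.2173, -0.0007]
ee_rot: [-3.141, 0.001, -2.821]
force: [-0.3, 0.7, 2.5]
width: 0.0005
gripper_force: 1.0
```

Emit:
servo_tool(deltas=[[1, 0, 0, 1, 0, 0, 0], [1, 0, 0, 0, 0, 0, 0], [1, 0, 0, -40, 0, 0, 0], [1, 0, 0, -40, 0, 0, 0], [1, 0, 0, -40, 0, 0, 6.25], [1, 0, 0, 0, 0, 0, 6.25], [1, 0, 0, 0, 0, 0, 6.25], [1, 0, 0, 0, 0, 0, 6.25], [1, 0, 0, 0, 0, 0, 6.25], [1, 0, 0, 0, 0, 0, 6.25], [1, 0, 0, 0, 0, 0, 6.25], [1, -18.6, -27.5, 0, 0, 0, 0], [1, -18.6, -27.5, 0, 0, 0, 0], [1, -18.6, -27.5, 0, 0, 0, 0], [1, -18.6, -27.5, 0, 0, 0, 0], [1, -18.6, -27.5, 0, 0, 0, 0], [1, 0, 0, 0, 0, 0, 0], [1, 0, 0, 0, 0, 0, 0]])

```text
t: 14.63
eef_pos: [0.5933, -0.3832, 0.1169]
ee_rot: [-3.142, -0.001, 2.696]
force: [-0.1, 1.4, -0.0]
width: 0.0003
gripper_force: 0.0
```

```bash
python3 - <<'E'
from h import *
st(); f=grab('wrist','w8'); rec(f,'hexblue_mid',1); rec(f,'hexblue_key',1)
im=f['color'].astype(int)
m=((im[:,:,2]>im[:,:,0]+50)&(im[:,:,2]>80)).astype(np.uint8); m[281:]=0
n,l,s,c=cv2.connectedComponentsWithStats(m); k=sorted(range(1,n),key=lambda i:-s[i,4])[:3]; print(s[k],c[k].round(1))
E
```

```text
t 14.63 pos [ 0.5933 -0.3832  0.1169] rpy [-1.800e+02 -1.000e-01  1.545e+02] F [-0.1  1.4 -0. ] w 0.0003 gf 0.0
hexblue_mid 0.67 [ 0.586 -0.38   0.028] [320. 227.]
hexblue_key 0.86 [ 0.585 -0.38   0.069] [320. 240.]
[[330 184  15  97 602]
 [299 183  22  98 583]
 [326 206   3  40 102]] [[338.5 214.1]
 [310.7 212.3]
 [327.  224.2]]
```

Emit:
servo_tool(deltas=[[1, 0, 0, 35, 0, 0, 0], [1, 0, 0, 20, 0, 0, 0], [1, 0, 0, 10, 0, 0, 0], [1, 0, 0, 10, 0, 0, 0], [1, 0, 0, 10, 0, 0, 0], [1, 0, 0, 10, 0, 0, 0], [1, 0, 0, 10, 0, 0, 0], [1, 0, 0, 5, 0, 0, 0], [1, 0, 0, 3, 0, 0, 0], [1, 0, 0, 0, 0, 0, 0], [1, 0, 0, 0, 0, 0, 0]])

```text
t: 15.7
eef_pos: [0.5939, -0.3814, 0.0059]
ee_rot: [-3.142, 0.0, 2.699]
force: [-2.3, 2.2, 6.2]
width: 0.0004
gripper_force: 3.1
```

Emit:
servo_tool(deltas=[[1, 0, 0, 1, 0, 0, 0], [1, 0, 0, 0, 0, 0, 0], [1, 0, 0, 0, 0, 0, 0]])

```text
t: 15.95
eef_pos: [0.594, -0.3814, 0.0057]
ee_rot: [-3.141, 0.001, 2.699]
force: [-4.0, 3.3, 11.0]
width: 0.0001
gripper_force: 5.4
```

Emit:
servo_tool(deltas=[[1, 0, 0, -39, 0, 0, 0], [1, 0, 0, -39, 0, 0, 0], [0.1, 0, 0, -39, 0, 0, -6.34], [0.1, 0, 0, -39, 0, 0, -6.34], [0.1, 0, 0, 0, 0, 0, -6.34], [0.1, 0, 0, 0, 0, 0, -6.34], [0.1, 0, 0, 0, 0, 0, -6.34], [0.1, 5.7, 37.1, 0, 0, 0, 0], [0.1, 5.7, 37.1, 0, 0, 0, 0], [0.1, 5.7, 37.1, 0, 0, 0, 0], [0.1, 5.7, 37.1, 0, 0, 0, 0], [0.1, 5.7, 37.1, 0, 0, 0, 0], [0.1, 5.7, 37.1, 0, 0, 0, 0], [0.1, 5.7, 37.1, 0, 0, 0, 0], [0.1, 5.7, 37.1, 0, 0, 0, 0], [0.1, 5.7, 37.1, 0, 0, 0, 0], [0.1, 5.7, 37.1, 0, 0, 0, 0], [0.1, 5.7, 37.1, 0, 0, 0, 0], [0.1, 0, 0, 0, 0, 0, 0], [0.1, 0, 0, 0, 0, 0, 0]])

```text
t: 17.62
eef_pos: [0.4864, 0.0192, 0.1605]
ee_rot: [3.141, 0.001, -3.027]
force: [0.3, -0.1, 0.5]
width: 0.0393
gripper_force: 0.0
```

```bash
python3 - <<'E'
from h import *
st(); f=grab('wrist','w9')
print(f['position'],f['orientation']); rec(f,'block0_mid',4)
t=grab('top')
for q in ['block0_mid','tin_mid','tin_lid','hexred_mid','hexred_key','hexblue_mid','hexblue_key']: rec(t,q,3 if 'block' in q else 1)
E
```

```text
t 17.62 pos [0.4864 0.0192 0.1605] rpy [ 1.800e+02  1.000e-01 -1.734e+02] F [ 0.3 -0.1  0.5] w 0.0393 gf 0.0
[0.40411408 0.00975106 0.3437735 ] [2.83633205e+00 6.55152838e-05 1.68482330e+00]
block0_mid 0.81 [0.48  0.02  0.022] [321. 216.]
tin_mid 0.73 [ 0.362 -0.054  0.005] [355. 324.]
tin_lid 0.61 [ 0.578 -0.216  0.025] [426. 227.]
hexred_mid 0.87 [ 0.425 -0.213  0.028] [427. 295.]
hexred_key 0.61 [0.603 0.133 0.128] [268. 205.]
hexblue_mid 0.33 [ 0.58  -0.215  0.025] [426. 226.]
hexblue_key 0.67 [ 0.603 -0.387  0.032] [503. 215.]
```

View pics/w9.png

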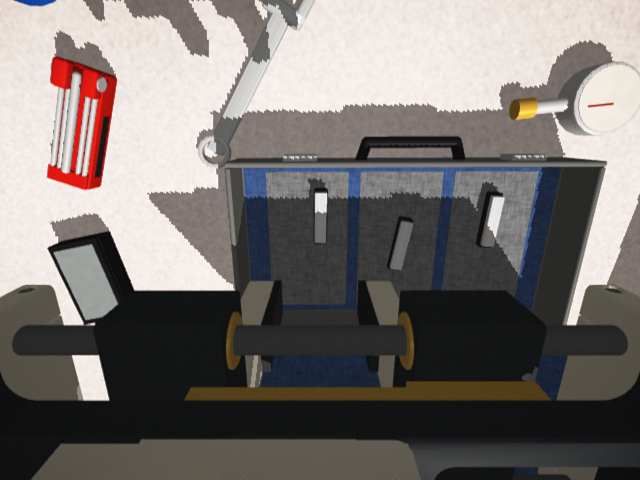

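All three blocks are visible: (321,193)-(321,242), (406,220)-(397,268) and (497,196)-(487,245). The tin is shut and red is folded, lying where it was set down.

```bash
python3 - <<'E'
from h import *
f=grab('wrist'); s=st()
for n,a,b in [('b2',(321,192),(321,242)),('b1',(406,219),(397,269)),('b0',(497,195),(487,246))]:
    A=px(f,a,.02);B=px(f,b,.02);d=B-A;m=(A+B)/2;y=np.degrees(np.arctan2(d[1],d[0]));print(n,m.round(4),np.linalg.norm(d).round(4),y.round(1)); go(m[0],m[1],-.017,y-180)
a=px(f,(226,164),.052);b=px(f,(606,163),.052);print('case near',a,b,np.linalg.norm(a-b),(a+b)/2,np.degrees(np.arctan2(*(a-b)[:2][::-1]))+90)
go(.528,.467,.13,-173.4)
E
```

```text
t 18.17 pos [0.4866 0.0168 0.1597] rpy [-180.    -0.  -173.7] F [ 0.  -0.8 -0.2] w 0.0392 gf 0.0
b2 [0.4828 0.0176 0.02  ] 0.0512 6.3
go: turn -0.0 then tool x,y,z mm [  3.8   1.2 176.7]
b1 [0.502  0.1024 0.02  ] 0.0541 0.7
go: turn 5.6 then tool x,y,z mm [-16.4  85.5 176.7]
b0 [0.4678 0.1879 0.02  ] 0.0526 4.2
go: turn 2.1 then tool x,y,z mm [  6.2 172.1 176.7]
case near [ 0.43701785 -0.06947749  0.052     ] [0.40088526 0.25361857 0.052     ] 0.3251101783284943 [0.41895155 0.09207054 0.052     ] 6.381007460661408
go: turn -0.3 then tool x,y,z mm [-92.8 442.5  29.7]
```

Emit:
servo_tool(deltas=[[0.1, 3.8, 1, 38, 0, 0, 0], [0.1, 0, 0, 38, 0, 0, 0], [0.1, 0, 0, 38, 0, 0, 0], [0.1, 0, 0, 36, 0, 0, 0], [0.1, 0, 0, 8, 0, 0, 0], [0.1, 0, 0, 4, 0, 0, 0], [0.1, 0, 0, 0, 0, 0, 0]])

```text
t: 18.75
eef_pos: [0.4831, 0.0178, -0.0019]
ee_rot: [-3.141, -0.001, -3.031]
force: [0.3, 0.2, 0.7]
width: 0.0394
gripper_force: 0.0
```

Emit:
servo_tool(deltas=[[0.1, 0, 0, 4, 0, 0, 0], [0.1, 0, 0, 4, 0, 0, 0], [0.1, 0, 0, 3, 0, 0, 0], [0.1, 0, 0, 0, 0, 0, 0]])

```text
t: 19.08
eef_pos: [0.483, 0.018, -0.0127]
ee_rot: [3.141, 0.001, -3.031]
force: [0.4, 0.4, 0.0]
width: 0.0392
gripper_force: 0.0
```

Emit:
servo_tool(deltas=[[1, 0, 0, 0, 0, 0, 0], [1, 0, 0, 0, 0, 0, 0], [1, 0, 0, 0, 0, 0, 0], [1, 0, 0, 0, 0, 0, 0], [1, 0, 0, 0, 0, 0, 0], [1, 0, 0, 0, 0, 0, 0]])

```text
t: 19.58
eef_pos: [0.4828, 0.0179, -0.013]
ee_rot: [3.141, 0.0, -3.031]
force: [-0.2, -0.2, 1.7]
width: 0.0129
gripper_force: 30.0
```

Emit:
servo_tool(deltas=[[1, 0, 0, -20, 0, 0, 0], [1, 0, 0, -40, 0, 0, 0], [1, 0, 0, -40, 0, 0, 0], [1, 0, 0, -40, 0, 0, 0], [1, 0, 0, -20, 0, 0, 0], [1, -8.5, 38, 0, 0, 0, 0], [1, -8.5, 38, 0, 0, 0, 0], [1, -8.5, 38, 0, 0, 0, 0], [1, -8.5, 38, 0, 0, 0, 0], [1, -8.5, 38, 0, 0, 0, 0], [1, -8.5, 38, 0, 0, 0, 0], [1, -8.5, 38, 0, 0, 0, 0], [1, -8.5, 38, 0, 0, 0, 0], [1, -8.5, 38, 0, 0, 0, 0], [1, -8.5, 38, 0, 0, 0, 0], [1, -8.5, 38, 0, 0, 0, 0], [1, 0, 0, 0, 0, 0, 0]])

```text
t: 21.0
eef_pos: [0.5296, 0.4494, 0.1451]
ee_rot: [-3.141, 0.0, -3.028]
force: [0.8, -0.2, -0.4]
width: 0.0131
gripper_force: 30.0
```

Emit:
servo_tool(deltas=[[1, 0, 0, 40, 0, 0, 0], [1, 0, 0, 40, 0, 0, 0], [1, 0, 0, 25, 0, 0, 0], [1, 0, 0, 0, 0, 0, 0]])

```text
t: 21.33
eef_pos: [0.5262, 0.4401, 0.0348]
ee_rot: [-3.134, -0.008, -3.032]
force: [0.1, -1.6, -1.3]
width: 0.013
gripper_force: 30.0
```

Emit:
servo_tool(deltas=[[0.1, 0, 0, 0, 0, 0, 0], [0.1, 0, 0, 0, 0, 0, 0], [0.1, 0, 0, 0, 0, 0, 0], [0.1, 0, 0, 0, 0, 0, 0], [0.1, 0, 0, -40, 0, 0, 0], [0.1, 0, 0, -40, 0, 0, 5.6], [0.1, 0, 0, -28, 0, 0, 0], [0.1, 3.1, -37, 0, 0, 0, 0], [0.1, 3.1, -37, 0, 0, 0, 0], [0.1, 3.1, -37, 0, 0, 0, 0], [0.1, 3.1, -37, 0, 0, 0, 0], [0.1, 3.1, -37, 0, 0, 0, 0], [0.1, 3.1, -37, 0, 0, 0, 0], [0.1, 3.1, -37, 0, 0, 0, 0], [0.1, 3.1, -37, 0, 0, 0, 0], [0.1, 3.1, -37, 0, 0, 0, 0], [0.1, 0, 0, 0, 0, 0, 0], [0.1, 0, 0, 0, 0, 0, 0]])

```text
t: 22.83
eef_pos: [0.5063, 0.1088, 0.1517]
ee_rot: [3.14, 0.003, -3.132]
force: [0.1, 0.4, 0.6]
width: 0.0394
gripper_force: 0.0
```

```bash
python3 - <<'E'
from h import *
st(); go(.502,.1024,-.013,-179.3); f=grab('wrist'); rec(f,'block0_mid',3)
E
```

```text
t 22.83 pos [0.5063 0.1088 0.1517] rpy [ 179.9    0.2 -179.4] F [0.1 0.4 0.6] w 0.0394 gf 0.0
go: turn -0.1 then tool x,y,z mm [  4.4  -6.4 164.7]
```

```bash
python3 - <<'E'
from h import *
grab('wrist');st(); go(.502,.1024,-.013,-179.3)
E
```

```text
t 22.98 pos [0.5065 0.111  0.1508] rpy [ 1.799e+02  1.000e-01 -1.792e+02] F [0.1 0.5 0.2] w 0.0394 gf 0.0
go: turn 0.1 then tool x,y,z mm [  4.6  -8.6 163.8]
```

Emit:
servo_tool(deltas=[[0.1, 4.6, -8.6, 38, 0, 0, 0], [0.1, 0, 0, 38, 0, 0, 0], [0.1, 0, 0, 38, 0, 0, 0], [0.1, 0, 0, 34, 0, 0, 0], [0.1, 0, 0, 8, 0, 0, 0], [0.1, 0, 0, 4, 0, 0, 0], [0.1, 0, 0, 3, 0, 0, 0], [0.1, 0, 0, 0, 0, 0, 0]])

```text
t: 23.65
eef_pos: [0.5025, 0.1026, -0.012]
ee_rot: [3.141, 0.002, -3.128]
force: [-0.6, 0.5, 0.6]
width: 0.0396
gripper_force: 0.0
```

Emit:
servo_tool(deltas=[[1, 0, 0, 0, 0, 0, 0], [1, 0, 0, 0, 0, 0, 0], [1, 0, 0, 0, 0, 0, 0], [1, 0, 0, 0, 0, 0, 0], [1, 0, 0, 0, 0, 0, 0], [1, 0, 0, 0, 0, 0, 0]])

```text
t: 24.15
eef_pos: [0.5019, 0.1019, -0.0125]
ee_rot: [3.141, 0.001, -3.129]
force: [-0.5, 0.9, 5.8]
width: 0.0125
gripper_force: 30.0
```

Emit:
servo_tool(deltas=[[1, 0, 0, -20, 0, 0, 0], [1, 0, 0, -40, 0, 0, 0], [1, 0, 0, -40, 0, 0, 0], [1, 0, 0, -40, 0, 0, 0], [1, 0, 0, -20, 0, 0, 0], [1, -3, 37.3, 0, 0, 0, 0], [1, -3, 37.3, 0, 0, 0, 0], [1, -3, 37.3, 0, 0, 0, 0], [1, -3, 37.3, 0, 0, 0, 0], [1, -3, 37.3, 0, 0, 0, 0], [1, -3, 37.3, 0, 0, 0, 0], [1, -3, 37.3, 0, 0, 0, 0], [1, -3, 37.3, 0, 0, 0, 0], [1, -3, 37.3, 0, 0, 0, 0], [1, -3, 37.3, 0, 0, 0, 0], [1, 0, 0, 0, 0, 0, 0], [1, 0, 0, 0, 0, 0, 0]])

```text
t: 25.57
eef_pos: [0.5259, 0.4765, 0.1451]
ee_rot: [-3.14, -0.001, -3.127]
force: [0.5, 0.1, 0.0]
width: 0.0128
gripper_force: 30.0
```

Emit:
servo_tool(deltas=[[1, 0, 0, 40, 0, 0, 0], [1, 0, 0, 40, 0, 0, 0], [1, 0, 0, 25, 0, 0, 0], [1, 0, 0, 0, 0, 0, 0]])

```text
t: 25.9
eef_pos: [0.5236, 0.4704, 0.0353]
ee_rot: [-3.134, -0.007, -3.131]
force: [-0.6, -0.5, -2.2]
width: 0.013
gripper_force: 30.0
```

Emit:
servo_tool(deltas=[[0.1, 0, 0, 0, 0, 0, 0], [0.1, 0, 0, 0, 0, 0, 0], [0.1, 0, 0, 0, 0, 0, 0], [0.1, 0, 0, 0, 0, 0, 0], [0.1, 0, 0, -40, 0, 0, 0], [0.1, 0, 0, -40, 0, 0, -3.4], [0.1, 0, 0, -28, 0, 0, 0], [0.1, 9.7, -35.2, 0, 0, 0, 0], [0.1, 9.7, -35.2, 0, 0, 0, 0], [0.1, 9.7, -35.2, 0, 0, 0, 0], [0.1, 9.7, -35.2, 0, 0, 0, 0], [0.1, 9.7, -35.2, 0, 0, 0, 0], [0.1, 9.7, -35.2, 0, 0, 0, 0], [0.1, 9.7, -35.2, 0, 0, 0, 0], [0.1, 9.7, -35.2, 0, 0, 0, 0], [0.1, 0, 0, 0, 0, 0, 0], [0.1, 0, 0, 0, 0, 0, 0], [0.1, 0, 0, 0, 0, 0, 0]])

```text
t: 27.4
eef_pos: [0.4703, 0.189, 0.1514]
ee_rot: [3.14, 0.003, -3.07]
force: [0.4, -0.2, 0.8]
width: 0.0397
gripper_force: 0.0
```

```bash
python3 - <<'E'
from h import *
t=grab('top')
st(); go(.4678,.1879,-.013,-175.8)
rec(t,'block0_mid',4); rec(t,'hexblue_mid',2); rec(t,'tin_mid',2)
E
```

```text
t 27.45 pos [0.4703 0.1894 0.151 ] rpy [ 1.799e+02  1.000e-01 -1.759e+02] F [1.  0.3 0.1] w 0.0394 gf 0.0
go: turn -0.1 then tool x,y,z mm [  2.6  -1.3 164. ]
hexblue_mid 0.85 [ 0.606 -0.381  0.022] [499. 215.]
tin_mid 0.68 [ 0.577 -0.212  0.028] [425. 227.]
```

Emit:
servo_tool(deltas=[[0.1, 2.6, -1.5, 38, 0, 0, 0], [0.1, 0, 0, 38, 0, 0, 0], [0.1, 0, 0, 38, 0, 0, 0], [0.1, 0, 0, 34, 0, 0, 0], [0.1, 0, 0, 8, 0, 0, 0], [0.1, 0, 0, 4, 0, 0, 0], [0.1, 0, 0, 3, 0, 0, 0], [0.1, 0, 0, 0, 0, 0, 0]])

```text
t: 28.27
eef_pos: [0.4679, 0.1878, -0.0122]
ee_rot: [3.141, 0.001, -3.069]
force: [0.3, 0.0, 0.4]
width: 0.0392
gripper_force: 0.0
```

Emit:
servo_tool(deltas=[[1, 0, 0, 0, 0, 0, 0], [1, 0, 0, 0, 0, 0, 0], [1, 0, 0, 0, 0, 0, 0], [1, 0, 0, 0, 0, 0, 0], [1, 0, 0, 0, 0, 0, 0], [1, 0, 0, 0, 0, 0, 0]])

```text
t: 28.77
eef_pos: [0.4675, 0.1872, -0.0125]
ee_rot: [3.141, 0.001, -3.069]
force: [-1.7, 0.8, 5.8]
width: 0.0126
gripper_force: 30.0
```

Emit:
servo_tool(deltas=[[1, 0, 0, -20, 0, 0, 0], [1, 0, 0, -40, 0, 0, 0], [1, 0, 0, -40, 0, 0, 0], [1, 0, 0, -40, 0, 0, 0], [1, 0, 0, -20, 0, 0, 0], [1, -10.6, 37.5, 0, 0, 0, 0], [1, -10.6, 37.5, 0, 0, 0, 0], [1, -10.6, 37.5, 0, 0, 0, 0], [1, -10.6, 37.5, 0, 0, 0, 0], [1, -10.6, 37.5, 0, 0, 0, 0], [1, -10.6, 37.5, 0, 0, 0, 0], [1, -10.6, 37.5, 0, 0, 0, 0], [1, -10.6, 37.5, 0, 0, 0, 0], [1, 0, 0, 0, 0, 0, 0], [1, 0, 0, 0, 0, 0, 0]])

```text
t: 30.02
eef_pos: [0.5294, 0.4935, 0.1446]
ee_rot: [-3.14, -0.002, -3.068]
force: [0.2, -1.2, -0.1]
width: 0.0124
gripper_force: 30.0
```

Emit:
servo_tool(deltas=[[1, 0, 0, 40, 0, 0, 0], [1, 0, 0, 40, 0, 0, 0], [1, 0, 0, 25, 0, 0, 0], [1, 0, 0, 0, 0, 0, 0], [0.4, 0, 0, 0, 0, 0, 0], [0.4, 0, 0, 0, 0, 0, 0], [0.4, 0, 0, 0, 0, 0, 0], [0.4, 0, 0, -40, 0, 0, 0], [0.4, 0, 0, -40, 0, 0, 0], [0.4, 0, 0, -30, 0, 0, 0]])

```text
t: 30.85
eef_pos: [0.5312, 0.493, 0.1578]
ee_rot: [3.138, 0.004, -3.069]
force: [1.4, 0.5, 0.6]
width: 0.026
gripper_force: 0.0
```

```bash
python3 - <<'E'
from h import *
grab('wrist'); f=grab('wrist','w10'); rec(f,'block0_mid',4)
s=st(); go(.4235,-.2135,.12,168)
E
```

```text
block0_mid 0.87 [0.535 0.45  0.024] [273. 218.]
t 31.0 pos [0.5318 0.4943 0.1589] rpy [ 179.5    0.4 -175.8] F [ 0.2 -0.3 -1. ] w 0.0262 gf 0.0
go: turn 16.2 then tool x,y,z mm [ -41.2 -714.9   38.9]
```

Emit:
servo_tool(deltas=[[-0.4, 8.8, -38.8, 0, 0, 0, 0], [-0.4, 8.8, -38.8, 0, 0, 0, 0], [-0.4, 8.8, -38.8, 0, 0, 0, 0], [-0.4, 8.8, -38.8, 0, 0, 0, 0], [-0.4, 8.8, -38.8, 0, 0, 0, 0], [-0.4, 8.8, -38.8, 0, 0, 0, 0], [-0.4, 8.8, -38.8, 0, 0, 0, 0], [-0.4, 8.8, -38.8, 0, 0, 0, 0], [-0.4, 8.8, -38.8, 0, 0, 0, 0], [-0.4, 8.8, -38.8, 0, 0, 0, 0], [-0.4, 8.8, -38.8, 0, 0, 0, 0], [-0.4, 8.8, -38.8, 0, 0, 0, 0], [-0.4, 8.8, -38.8, 0, 0, 0, 0], [-0.4, 8.8, -38.8, 0, 0, 0, 0], [-0.4, 8.8, -38.8, 0, 0, 0, 0], [-0.4, 8.8, -38.8, 0, 0, 0, 0], [-0.4, 8.8, -38.8, 0, 0, 0, 0], [-0.4, 8.8, -38.8, 0, 0, 0, 0], [-0.4, 0, 0, 0, 0, 0, 0]])

```text
t: 32.58
eef_pos: [0.4208, -0.221, 0.1526]
ee_rot: [-3.141, 0.001, -3.075]
force: [1.4, 0.5, -0.2]
width: 0.0612
gripper_force: 0.0
```

Emit:
servo_tool(deltas=[[-0.4, 0, 0, 10, 0, 0, 5.4], [-0.4, 0, 0, 10, 0, 0, 5.4], [-0.4, 0, 0, 10, 0, 0, 5.4], [-0.4, 0, 0, 0, 0, 0, 0], [-0.4, 0, 0, 0, 0, 0, 0]])

```text
t: 33.0
eef_pos: [0.4221, -0.2159, 0.1223]
ee_rot: [-3.141, 0.0, 2.934]
force: [0.4, -0.2, -0.6]
width: 0.0615
gripper_force: 0.0
```

```bash
cat >> h.py <<'E'
def box(f,kind,z=.022):
    im=f['color'].astype(int); r,g,b=im[:,:,0],im[:,:,1],im[:,:,2]
    m=((r>g+50)&(r>b+50)&(r>70)) if kind=='red' else ((b>r+40)&(b>g+15)&(b>60))
    m=m.astype(np.uint8)*255; m[282:]=0
    m=cv2.morphologyEx(m,cv2.MORPH_CLOSE,np.ones((15,15)))
    m[282:]=0
    for c in sorted(cv2.findContours(m,cv2.RETR_EXTERNAL,cv2.CHAIN_APPROX_SIMPLE)[0],key=cv2.contourArea)[::-1][:2]:
        if cv2.contourArea(c)<300: continue
        q=np.array([px(f,p[0],z)[:2] for p in c],np.float32)
        (x,y),(a,bb),t=cv2.minAreaRect(q*1000); 
        if a<bb: t+=90
        t=(t+90)%180-90
        print(kind,'rect mid',round(x/1000,4),round(y/1000,4),'size',round(a,1),round(bb,1),'dir',round(t,1),'px',cv2.boundingRect(c))
E
python3 - <<'E'
from h import *
f=grab('wrist','w11'); s=st(); rec(f,'hexred_mid',1); box(f,'red'); go(.4235,-.2135,-.015,168)
E
```

```text
t 33.05 pos [ 0.4227 -0.2159  0.1227] rpy [-1.800e+02  1.000e-01  1.681e+02] F [-0.7 -0.6 -0.6] w 0.0612 gf 0.0
hexred_mid 0.8 [ 0.418 -0.21   0.025] [325. 228.]
red rect mid 0.4192 -0.2126 size 38.9 102.5 dir -12.9 px (301, 169, 47, 113)
go: turn 0.1 then tool x,y,z mm [-1.000e-01  2.400e+00  1.378e+02]
```

Emit:
servo_tool(deltas=[[-0.4, 0, 2.4, 38, 0, 0, 0], [-0.4, 0, 0, 38, 0, 0, 0], [-0.4, 0, 0, 38, 0, 0, 0], [-0.4, 0, 0, 16, 0, 0, 0], [-0.4, 0, 0, 6, 0, 0, 0], [-0.4, 0, 0, 0, 0, 0, 0], [0.7, 0, 0, 0, 0, 0, 0], [0.7, 0, 0, 0, 0, 0, 0], [0.7, 0, 0, 0, 0, 0, 0], [0.7, 0, 0, 0, 0, 0, 0], [0.7, 0, 0, 0, 0, 0, 0], [0.7, 0, 0, 0, 0, 0, 0], [0.7, 0, 0, 0, 0, 0, 0]], squeeze=40)

```text
t: 34.18
eef_pos: [0.4237, -0.2135, -0.013]
ee_rot: [3.141, 0.002, 2.931]
force: [-2.1, 2.6, 7.9]
width: 0.0374
gripper_force: 40.0
```

Emit:
servo_tool(deltas=[[0.7, 0, 0, -20, 0, 0, 0], [0.7, 0, 0, -40, 0, 0, 0], [0.7, 0, 0, -40, 0, 0, 0], [0.7, 0, 0, -40, 0, 0, 0], [0.7, 0, 0, 0, 0, 0, 0], [0.7, 0, 0, 0, 0, 0, 0]])

```text
t: 34.68
eef_pos: [0.4244, -0.2136, 0.1286]
ee_rot: [3.141, 0.006, 2.931]
force: [-0.7, 0.0, -2.6]
width: 0.0374
gripper_force: 40.0
```

```bash
cat >> h.py <<'E'
def case(x,y):
    c,s_=np.cos(np.radians(6.6)),np.sin(np.radians(6.6)); return .5055+c*x-s_*y, .1025+s_*x+c*y
E
python3 - <<'E'
from h import *
s=st(); 
for y in (-.095,0,.095): print(case(-.005,y))
go(*case(-.005,-.095),.12,-173.4)
E
```

```text
t 34.68 pos [ 0.4244 -0.2136  0.1286] rpy [179.9   0.4 167.9] F [-0.7  0.  -2.6] w 0.0374 gf 40.0
(np.float64(0.5114521654688203), np.float64(0.007554901515497994))
(np.float64(0.500533136171998), np.float64(0.10192531424753566))
(np.float64(0.4896141068751757), np.float64(0.19629572697957332))
go: turn -18.7 then tool x,y,z mm [-111.9  209.7    8.6]
```

Emit:
servo_tool(deltas=[[0.7, 0, 0, 0, 0, 0, -6.2], [0.7, 0, 0, 0, 0, 0, -6.2], [0.7, 0, 0, 0, 0, 0, -6.2], [0.7, -16, 30, 0, 0, 0, 0], [0.7, -16, 30, 0, 0, 0, 0], [0.7, -16, 30, 0, 0, 0, 0], [0.7, -16, 30, 0, 0, 0, 0], [0.7, -16, 30, 0, 0, 0, 0], [0.7, -16, 30, 0, 0, 0, 0], [0.7, -16, 30, 0, 0, 0, 0], [0.7, 0, 0, 0, 0, 0, 0], [0.7, 0, 0, 0, 0, 0, 0], [0.7, 0, 0, 0, 0, 0, 0]])

```text
t: 35.77
eef_pos: [0.5089, 0.0077, 0.1245]
ee_rot: [-3.141, -0.003, -3.027]
force: [0.2, 0.0, -2.3]
width: 0.0379
gripper_force: 40.0
```

Emit:
servo_tool(deltas=[[0.7, 0, 0, 35, 0, 0, 0], [0.7, 0, 0, 25, 0, 0, 0], [0.7, 0, 0, 0, 0, 0, 0], [0.7, 0, 0, 0, 0, 0, 0], [0.7, 0, 0, 0, 0, 0, 0]])

```text
t: 36.18
eef_pos: [0.5107, 0.0072, 0.0669]
ee_rot: [-3.141, 0.001, -3.028]
force: [-0.1, 0.6, -1.4]
width: 0.0372
gripper_force: 40.0
```

Emit:
servo_tool(deltas=[[0.7, 0, 0, 30, 0, 0, 0], [0.7, 0, 0, 20, 0, 0, 0], [0.7, 0, 0, 10, 0, 0, 0], [0.7, 0, 0, 6, 0, 0, 0], [0.7, 0, 0, 3, 0, 0, 0], [0.7, 0, 0, 0, 0, 0, 0]])

```text
t: 36.68
eef_pos: [0.5108, 0.008, -0.0026]
ee_rot: [3.142, 0.001, -3.027]
force: [0.4, -0.3, -1.9]
width: 0.0376
gripper_force: 40.0
```

Emit:
servo_tool(deltas=[[-0.15, 0, 0, 0, 0, 0, 0], [-0.15, 0, 0, 0, 0, 0, 0], [-0.15, 0, 0, 0, 0, 0, 0], [-0.15, 0, 0, 0, 0, 0, 0], [-0.15, 0, 0, -30, 0, 0, 0], [-0.7, 0, 0, -40, 0, 0, 0], [-0.7, 0, 0, -40, 0, 0, 0], [-0.7, 0, 0, 0, 0, 0, 0], [-0.7, 0, 0, 0, 0, 0, 0]])

```text
t: 37.43
eef_pos: [0.5121, 0.0086, 0.11]
ee_rot: [3.14, 0.006, -3.027]
force: [0.4, -0.4, -1.2]
width: 0.071
gripper_force: 0.0
```

```bash
python3 - <<'E'
from h import *
s=st(); f=grab('wrist','w12'); rec(f,'hexred_mid',1); rec(f,'hexred_key',1); box(f,'red'); rec(f,'tin_mid',1)
t=grab('top'); rec(t,'tin_mid',1); rec(t,'hexblue_mid',1)
d=np.array([np.cos(np.radians(18.4)),np.sin(np.radians(18.4))]); p=np.array([.5339,-.2292])+.046*d; print(p); go(*p,.12,-161.6)
E
```

```text
t 37.43 pos [0.5121 0.0086 0.11  ] rpy [ 179.9    0.4 -173.4] F [ 0.4 -0.4 -1.2] w 0.071 gf 0.0
hexred_mid 0.59 [0.503 0.011 0.029] [323. 228.]
hexred_key 0.6 [0.508 0.011 0.035] [322. 236.]
red rect mid 0.5051 0.0077 size 99.6 39.5 dir 5.3 px (296, 168, 50, 114)
red rect mid 0.3635 0.193 size 11.9 19.1 dir -77.6 px (577, 61, 29, 21)
tin_mid 0.81 [ 0.558 -0.206  0.024] [ 67. 260.]
tin_mid 0.97 [ 0.58  -0.211  0.025] [424. 226.]
hexblue_mid 0.71 [ 0.606 -0.38   0.023] [498. 215.]
[ 0.5775483  -0.21468014]
go: turn -11.9 then tool x,y,z mm [   5.7 -232.4  -14.2]
```

Emit:
servo_tool(deltas=[[-0.7, 0, 0, -10, 0, 0, -5.9], [-0.7, 0, 0, 0, 0, 0, -5.9], [-0.7, 0.8, -38.4, 0, 0, 0, 0], [-0.7, 0.8, -38.4, 0, 0, 0, 0], [-0.7, 0.8, -38.4, 0, 0, 0, 0], [-0.7, 0.8, -38.4, 0, 0, 0, 0], [-0.7, 0.8, -38.4, 0, 0, 0, 0], [-0.7, 0.8, -38.4, 0, 0, 0, 0], [-0.7, 0, 0, 0, 0, 0, 0], [-0.7, 0, 0, 0, 0, 0, 0], [-0.7, 0, 0, 0, 0, 0, 0]])

```text
t: 38.7
eef_pos: [0.5774, -0.2125, 0.1157]
ee_rot: [3.141, -0.002, -2.823]
force: [-0.3, 0.3, -1.1]
width: 0.0747
gripper_force: 0.0
```

```bash
python3 - <<'E'
from h import *
f=grab('wrist','w13'); s=st(); rec(f,'tin_mid',1); rec(f,'tin_lid',1); go(.579,-.213,-.014,-161.6)
im=f['color']; m=((im.max(2)<75)&(im.max(2)-im.min(2)<25)).astype(np.uint8)
# dark rim of tin between fingers: columns of edges on some rows
for r in (230,250,270): print(r,''.join('#' if v else '.' for v in m[r,250:400:3]))
E
```

```text
t 38.75 pos [ 0.5775 -0.2118  0.1161] rpy [ 1.800e+02 -1.000e-01 -1.617e+02] F [0.3 0.1 0.3] w 0.0747 gf 0.0
tin_mid 0.92 [ 0.574 -0.212  0.023] [321. 232.]
tin_lid 0.9 [ 0.576 -0.215  0.025] [317. 233.]
go: turn 0.0 then tool x,y,z mm [ -0.5  -2.  130.8]
230 ............##.................##.................
250 ............###................##.................
270 .............##................#..................
```

View pics/w13.png

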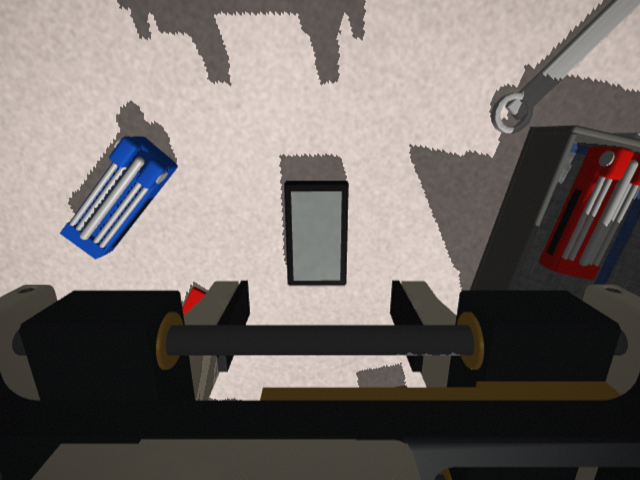

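Picture: the tin is shut (columns 285–348, rows 182–285), centred between the fingers. Blue is folded and red lies folded in the case.

Emit:
servo_tool(deltas=[[-0.7, -0.5, -2.5, 38, 0, 0, 0], [-0.7, 0, 0, 38, 0, 0, 0], [-0.7, 0, 0, 36, 0, 0, 0], [-0.7, 0, 0, 14, 0, 0, 0], [-0.7, 0, 0, 6, 0, 0, 0], [-0.7, 0, 0, 0, 0, 0, 0], [0.5, 0, 0, 0, 0, 0, 0], [0.5, 0, 0, 0, 0, 0, 0], [0.5, 0, 0, 0, 0, 0, 0], [0.5, 0, 0, 0, 0, 0, 0], [0.5, 0, 0, 0, 0, 0, 0], [0.5, 0, 0, 0, 0, 0, 0], [0.5, 0, 0, 0, 0, 0, 0]])

```text
t: 39.93
eef_pos: [0.5804, -0.2145, -0.0136]
ee_rot: [-3.141, 0.002, -2.821]
force: [-2.0, 2.1, 6.7]
width: 0.0533
gripper_force: 40.0
```

Emit:
servo_tool(deltas=[[0.5, 0, 0, -20, 0, 0, 0], [0.5, 0, 0, -40, 0, 0, 0], [0.5, 0, 0, -40, 0, 0, 0], [0.5, 0, 0, -40, 0, 0, 0], [0.5, 0, 0, 0, 0, 0, 0], [0.5, 0, 0, 0, 0, 0, 0], [0.5, 0, 0, 0, 0, 0, 0]])

```text
t: 40.52
eef_pos: [0.5789, -0.2143, 0.1248]
ee_rot: [3.141, 0.0, -2.822]
force: [-0.3, 0.4, -2.5]
width: 0.0535
gripper_force: 40.0
```

```bash
python3 - <<'E'
from h import *
s=st(); go(*case(-.005,.095),.12,-173.4);go(*case(-.005,.005),.12,-173.4)
E
```

```text
t 40.52 pos [ 0.5789 -0.2143  0.1248] rpy [ 180.     0.  -161.7] F [-0.3  0.4 -2.5] w 0.0535 gf 40.0
go: turn 11.7 then tool x,y,z mm [ 41.5 418.2   4.8]
go: turn 11.7 then tool x,y,z mm [ 41.5 328.2   4.8]
```

Emit:
servo_tool(deltas=[[0.5, 0, 0, 0, 0, 0, 5.85], [0.5, 0, 0, 0, 0, 0, 5.85], [0.5, 20.7, 0, 0, 0, 0, 0], [0.5, 20.7, 0, 0, 0, 0, 0], [0.5, 0, 36.1, 0, 0, 0, 0], [0.5, 0, 36.1, 0, 0, 0, 0], [0.5, 0, 36.1, 0, 0, 0, 0], [0.5, 0, 36.1, 0, 0, 0, 0], [0.5, 0, 36.1, 0, 0, 0, 0], [0.5, 0, 36.1, 0, 0, 0, 0], [0.5, 0, 36.1, 0, 0, 0, 0], [0.5, 0, 36.1, 0, 0, 0, 0], [0.5, 0, 36.1, 0, 0, 0, 0], [0.5, 0, 0, 0, 0, 0, 0], [0.5, 0, 0, 0, 0, 0, 0]])

```text
t: 41.77
eef_pos: [0.4995, 0.1047, 0.1233]
ee_rot: [-3.141, -0.003, -3.023]
force: [-0.8, -0.8, -1.7]
width: 0.0535
gripper_force: 40.0
```

Emit:
servo_tool(deltas=[[0.5, 0, 0, 35, 0, 0, 0], [0.5, 0, 0, 35, 0, 0, 0], [0.5, 0, 0, 0, 0, 0, 0], [0.5, 0, 0, 0, 0, 0, 0]])

```text
t: 42.1
eef_pos: [0.499, 0.1013, 0.0532]
ee_rot: [-3.139, -0.006, -3.027]
force: [1.0, 0.3, -0.9]
width: 0.0533
gripper_force: 40.0
```

Emit:
servo_tool(deltas=[[0.5, 0, 0, 25, 0, 0, 0], [0.5, 0, 0, 15, 0, 0, 0], [0.5, 0, 0, 10, 0, 0, 0], [0.5, 0, 0, 6, 0, 0, 0], [0.5, 0, 0, 0, 0, 0, 0]])

```text
t: 42.52
eef_pos: [0.5009, 0.1031, -0.0011]
ee_rot: [-3.141, -0.0, -3.026]
force: [-0.2, 1.0, -2.2]
width: 0.0531
gripper_force: 40.0
```

Emit:
servo_tool(deltas=[[-0.4, 0, 0, 0, 0, 0, 0], [-0.4, 0, 0, 0, 0, 0, 0], [-0.4, 0, 0, 0, 0, 0, 0], [-0.4, 0, 0, 0, 0, 0, 0], [-0.4, 0, 0, -30, 0, 0, 0], [-0.4, 0, 0, -40, 0, 0, 0], [-0.4, 0, 0, -40, 0, 0, 0], [-0.4, 0, 0, 0, 0, 0, 0], [-0.4, 0, 0, 0, 0, 0, 0]])

```text
t: 43.27
eef_pos: [0.5025, 0.1045, 0.1121]
ee_rot: [3.139, 0.006, -3.025]
force: [-0.4, -0.2, -0.4]
width: 0.0613
gripper_force: 0.0
```

```bash
python3 - <<'E'
from h import *
f=grab('wrist','w14'); s=st(); rec(f,'tin_mid',1);rec(f,'tin_lid',1)
t=grab('top'); rec(t,'hexblue_mid',1); rec(t,'hexblue_key',1)
go(.604,-.385,.12,154.6)
E
```

```text
t 43.32 pos [0.5012 0.1039 0.1102] rpy [ 179.9    0.2 -173.4] F [ 0.1 -0.4 -0.3] w 0.0614 gf 0.0
tin_mid 0.85 [0.492 0.103 0.032] [319. 225.]
tin_lid 0.9 [0.499 0.098 0.03 ] [312. 233.]
hexblue_mid 0.94 [ 0.608 -0.38   0.022] [498. 214.]
hexblue_key 0.66 [ 0.731 -0.299  0.007] [458. 164.]
go: turn 32.0 then tool x,y,z mm [-303.2 -396.3  -12.2]
```

Emit:
servo_tool(deltas=[[-0.4, -3.5, -36, -10, 0, 0, 0], [-0.4, -3.5, -38.4, 0, 0, 0, 0], [-0.4, -3.5, -38.4, 0, 0, 0, 0], [-0.4, -3.5, -38.4, 0, 0, 0, 0], [-0.4, -3.5, -38.4, 0, 0, 0, 0], [-0.4, -3.5, -38.4, 0, 0, 0, 0], [-0.4, -3.5, -38.4, 0, 0, 0, 0], [-0.4, -3.5, -38.4, 0, 0, 0, 0], [-0.4, -3.5, -38.4, 0, 0, 0, 0], [-0.4, -3.5, -38.4, 0, 0, 0, 0], [-0.4, -3.5, -38.4, 0, 0, 0, 0], [-0.4, -3.5, -38.4, 0, 0, 0, 0], [-0.4, -3.5, -38.4, 0, 0, 0, 0], [-0.4, 0, 0, 0, 0, 0, 6.4], [-0.4, 0, 0, 0, 0, 0, 6.4], [-0.4, 0, 0, 0, 0, 0, 6.4], [-0.4, 0, 0, 0, 0, 0, 6.4], [-0.4, 0, 0, 0, 0, 0, 6.4], [-0.4, 0, 0, 0, 0, 0, 0], [-0.4, 0, 0, 0, 0, 0, 0]])

```text
t: 45.23
eef_pos: [0.603, -0.3847, 0.1177]
ee_rot: [-3.141, -0.002, 2.702]
force: [-0.1, 0.4, -0.3]
width: 0.0616
gripper_force: 0.0
```

```bash
python3 - <<'E'
from h import *
grab('top'); f=grab('wrist','w15'); s=st(); rec(f,'hexblue_mid',1); rec(f,'hexblue_key',1); box(f,'blue'); go(.604,-.385,-.014,154.6)
E
```

```text
t 45.33 pos [ 0.6032 -0.3847  0.1182] rpy [-1.800e+02 -1.000e-01  1.548e+02] F [-0.1  0.3 -0.3] w 0.0614 gf 0.0
hexblue_key 0.72 [ 0.598 -0.385  0.033] [317. 232.]
blue rect mid 0.5984 -0.3847 size 38.8 99.2 dir -25.1 px (295, 171, 47, 111)
go: turn 0.2 then tool x,y,z mm [-8.000e-01  1.000e-01  1.326e+02]
```

Emit:
servo_tool(deltas=[[-0.4, 0, -2, 38, 0, 0, 0], [-0.4, 0, 0, 38, 0, 0, 0], [-0.4, 0, 0, 36, 0, 0, 0], [-0.4, 0, 0, 14, 0, 0, 0], [-0.4, 0, 0, 6, 0, 0, 0], [-0.4, 0, 0, 0, 0, 0, 0], [0.7, 0, 0, 0, 0, 0, 0], [0.7, 0, 0, 0, 0, 0, 0], [0.7, 0, 0, 0, 0, 0, 0], [0.7, 0, 0, 0, 0, 0, 0], [0.7, 0, 0, 0, 0, 0, 0], [0.7, 0, 0, 0, 0, 0, 0], [0.7, 0, 0, 0, 0, 0, 0]])

```text
t: 46.52
eef_pos: [0.6034, -0.3868, -0.0116]
ee_rot: [3.142, 0.002, 2.699]
force: [-0.3, 2.1, 6.4]
width: 0.0375
gripper_force: 40.0
```

Emit:
servo_tool(deltas=[[0.7, 0, 0, -20, 0, 0, 0], [0.7, 0, 0, -40, 0, 0, 0], [0.7, 0, 0, -40, 0, 0, 0], [0.7, 0, 0, -40, 0, 0, 0], [0.7, 0, 0, 0, 0, 0, -6.35], [0.7, 0, 0, 0, 0, 0, -6.35], [0.7, 0, 0, 0, 0, 0, -6.35], [0.7, 0, 0, 0, 0, 0, -6.35], [0.7, 0, 0, 0, 0, 0, -6.35], [0.7, 0, 0, 0, 0, 0, 0], [0.7, 0, 0, 0, 0, 0, 0]])

```text
t: 47.43
eef_pos: [0.6022, -0.3865, 0.1266]
ee_rot: [3.141, -0.0, -3.034]
force: [-0.0, -0.3, -1.1]
width: 0.0374
gripper_force: 40.0
```

```bash
python3 - <<'E'
from h import *
s=st(); go(*case(-.005,.095),.12,-173.4)
E
```

```text
t 47.43 pos [ 0.6022 -0.3865  0.1266] rpy [ 180.    -0.  -173.8] F [-0.  -0.3 -1.1] w 0.0374 gf 40.0
go: turn -0.4 then tool x,y,z mm [ 44.8 591.8   6.6]
```

Emit:
servo_tool(deltas=[[0.7, 22.4, 0, 0, 0, 0, -0.4], [0.7, 22.4, 0, 0, 0, 0, 0], [0.7, 0, 39.5, 0, 0, 0, 0], [0.7, 0, 39.5, 0, 0, 0, 0], [0.7, 0, 39.5, 0, 0, 0, 0], [0.7, 0, 39.5, 0, 0, 0, 0], [0.7, 0, 39.5, 0, 0, 0, 0], [0.7, 0, 39.5, 0, 0, 0, 0], [0.7, 0, 39.5, 0, 0, 0, 0], [0.7, 0, 39.5, 0, 0, 0, 0], [0.7, 0, 39.5, 0, 0, 0, 0], [0.7, 0, 39.5, 0, 0, 0, 0], [0.7, 0, 39.5, 0, 0, 0, 0], [0.7, 0, 39.5, 0, 0, 0, 0], [0.7, 0, 39.5, 0, 0, 0, 0], [0.7, 0, 39.5, 0, 0, 0, 0], [0.7, 0, 39.5, 0, 0, 0, 0], [0.7, 0, 0, 0, 0, 0, 0], [0.7, 0, 0, 0, 0, 0, 0]])

```text
t: 49.02
eef_pos: [0.4876, 0.1987, 0.1269]
ee_rot: [3.141, 0.0, -3.023]
force: [0.4, -0.1, -2.4]
width: 0.0373
gripper_force: 40.0
```

Emit:
servo_tool(deltas=[[0.7, 0, 0, 35, 0, 0, 0], [0.7, 0, 0, 25, 0, 0, 0], [0.7, 0, 0, 0, 0, 0, 0], [0.7, 0, 0, 0, 0, 0, 0], [0.7, 0, 0, 0, 0, 0, 0]])

```text
t: 49.43
eef_pos: [0.4889, 0.1963, 0.0682]
ee_rot: [3.141, 0.001, -3.025]
force: [-0.0, -0.7, -1.5]
width: 0.0375
gripper_force: 40.0
```

Emit:
servo_tool(deltas=[[0.7, 0, 0, 30, 0, 0, 0], [0.7, 0, 0, 20, 0, 0, 0], [0.7, 0, 0, 10, 0, 0, 0], [0.7, 0, 0, 6, 0, 0, 0], [0.7, 0, 0, 4, 0, 0, 0], [0.7, 0, 0, 0, 0, 0, 0]])

```text
t: 49.93
eef_pos: [0.4885, 0.1968, -0.0027]
ee_rot: [3.141, 0.001, -3.023]
force: [0.7, -0.3, -0.9]
width: 0.0378
gripper_force: 40.0
```

Emit:
servo_tool(deltas=[[-0.15, 0, 0, 0, 0, 0, 0], [-0.15, 0, 0, 0, 0, 0, 0], [-0.15, 0, 0, 0, 0, 0, 0], [-0.15, 0, 0, 0, 0, 0, 0], [-0.15, 0, 0, -30, 0, 0, 0], [1, 0, 0, -40, 0, 0, 0], [1, 0, 0, -40, 0, 0, 0], [1, 0, 0, -40, 0, 0, 0], [1, 0, 0, -40, 0, 0, 0], [1, 0, 0, -40, 0, 0, 0], [1, 0, 0, -35, 0, 0, 0], [1, 0, 0, 0, 0, 0, 0], [1, 0, 0, 0, 0, 0, 0]])

```text
t: 51.02
eef_pos: [0.4888, 0.1973, 0.2648]
ee_rot: [3.138, 0.005, -3.023]
force: [-0.4, 0.1, -1.7]
width: 0.003
gripper_force: 0.0
```

```bash
python3 - <<'E'
from h import *
f=grab('wrist','w16'); s=st()
for q in ['hexblue_mid','hexblue_key','hexred_mid','hexred_key','tin_mid','tin_lid','block0_mid']: rec(f,q,2)
box(f,'red');box(f,'blue',.03)
go(*case(.1995,0),.26,-173.4)
E
```

```text
t 51.07 pos [0.4879 0.1968 0.2628] rpy [ 1.799e+02  1.000e-01 -1.732e+02] F [-0.8 -0.6 -0.3] w 0.0014 gf 0.0
hexblue_mid 0.91 [0.483 0.197 0.029] [319. 197.]
hexblue_key 0.61 [0.479 0.194 0.039] [317. 195.]
hexred_mid 0.69 [0.483 0.012 0.031] [172. 180.]
hexred_mid 0.23 [0.541 0.448 0.023] [496. 259.]
hexred_key 0.88 [0.486 0.006 0.036] [165. 183.]
tin_mid 0.83 [0.494 0.109 0.028] [250. 197.]
tin_lid 0.8 [0.496 0.102 0.03 ] [244. 199.]
tin_lid 0.72 [0.35  0.254 0.026] [381.  90.]
block0_mid 0.68 [0.541 0.448 0.018] [494. 258.]
block0_mid 0.36 [0.622 0.03  0.112] [160. 313.]
red rect mid 0.4882 0.0059 size 108.9 50.3 dir 6.7 px (144, 138, 49, 87)
blue rect mid 0.4832 0.138 size 130.2 205.8 dir -83.2 px (185, 138, 171, 104)
blue rect mid 0.454 -0.0336 size 31.8 28.0 dir 6.7 px (120, 138, 24, 28)
go: turn 0.2 then tool x,y,z mm [-206.3  -95.3    1. ]
```

Emit:
servo_tool(deltas=[[1, 0, -31.8, 0, 0, 0, 0], [1, 0, -31.8, 0, 0, 0, 0], [1, 0, -31.7, 0, 0, 0, 0], [1, -34.4, 0, 0, 0, 0, 0], [1, -34.4, 0, 0, 0, 0, 0], [1, -34.4, 0, 0, 0, 0, 0], [1, -34.4, 0, 0, 0, 0, 0], [1, -34.4, 0, 0, 0, 0, 0], [1, -34.4, 0, 0, 0, 0, 0], [1, 0, 0, 0, 0, 0, 0], [1, 0, 0, 0, 0, 0, 0], [1, 0, 0, 0, 0, 0, 0]])

```text
t: 52.42
eef_pos: [0.704, 0.1262, 0.2605]
ee_rot: [-3.141, -0.002, -3.023]
force: [-1.3, -1.0, -0.3]
width: 0.0001
gripper_force: 0.0
```

Emit:
servo_tool(deltas=[[1, 0, 0, 32, 0, 0, 0], [1, 0, 0, 32, 0, 0, 0], [1, 0, 0, 32, 0, 0, 0], [1, 0, 0, 0, 0, 0, 0], [1, 0, 0, 0, 0, 0, 0]])

```text
t: 52.83
eef_pos: [0.7028, 0.126, 0.1658]
ee_rot: [-3.14, -0.002, -3.023]
force: [0.3, -0.2, 1.6]
width: 0.0004
gripper_force: 0.0
```

```bash
python3 - <<'E'
from h import *
s=st(); go(*case(.1531,0),.166,-173.4)
t=grab('top'); rec(t,'block0_mid',3); rec(t,'lid_edge',1)
im=t['color'][212:278,76:142].astype(int); m=((im[:,:,1]<im[:,:,0]+12)).astype(np.uint8)
n,l,ss,c=cv2.connectedComponentsWithStats(m); print([(ss[i,:].tolist(),c[i].round().tolist()) for i in range(1,n) if ss[i,4]>8])
E
```

```text
t 52.83 pos [0.7028 0.126  0.1658] rpy [-1.799e+02 -1.000e-01 -1.732e+02] F [ 0.3 -0.2  1.6] w 0.0004 gf 0.0
go: turn 0.2 then tool x,y,z mm [45.6 -0.6 -0.2]
block0_mid 0.67 [0.623 0.117 0.153] [275. 193.]
block0_mid 0.6 [0.586 0.101 0.051] [285. 221.]
lid_edge 0.84 [0.623 0.115 0.154] [276. 193.]
[([12, 0, 54, 66, 3000], [42.0, 30.0]), ([0, 36, 17, 25, 278], [6.0, 48.0])]
```

Emit:
servo_tool(deltas=[[1, 20, 0, 0, 0, 0, 0], [1, 26, 0, 0, 0, 0, 0], [1, 15, 0, -4, 0, 0, 0], [1, 15, 0, -4, 0, 0, 0], [1, 14, 0, -3, 0, 0, 0], [1, 15, 0, 1, 0, 0, 0], [1, 15, 0, 1, 0, 0, 0], [1, 15, 0, 2, 0, 0, 0], [1, 0, 0, 0, 0, 0, 0], [1, 0, 0, 0, 0, 0, 0]])

```text
t: 53.82
eef_pos: [0.5709, 0.1109, 0.1755]
ee_rot: [3.14, 0.004, -3.022]
force: [0.7, 0.1, 0.3]
width: 0.0002
gripper_force: 0.0
```

```bash
python3 - <<'E'
from h import *
s=st(); t=grab('top'); rec(t,'lid_edge',1); rec(t,'lid',1)
go(*case(.0646,0),.1736,-173.4)
E
```

```text
t 53.82 pos [0.5709 0.1109 0.1755] rpy [ 179.9    0.2 -173.2] F [0.7 0.1 0.3] w 0.0002 gf 0.0
lid_edge 0.66 [0.563 0.069 0.224] [297. 215.]
lid 0.83 [0.554 0.069 0.218] [297. 220.]
go: turn 0.2 then tool x,y,z mm [ 1.6 -0.6  0.2]
```

Emit:
servo_tool(deltas=[[1, 14, 0, 4, 0, 0, 0], [1, 14, 0, 6, 0, 0, 0], [1, 14, 0, 6, 0, 0, 0], [1, 12, 0, 8, 0, 0, 0], [1, 12, 0, 10, 0, 0, 0], [1, 11, 0, 10, 0, 0, 0], [1, 9, 0, 12, 0, 0, 0], [1, 9, 0, 12, 0, 0, 0], [1, 8, 0, 13, 0, 0, 0], [1, 5, 0, 14, 0, 0, 0], [1, 5, 0, 14, 0, 0, 0], [1, 2, 0, 10, 0, 0, 0], [1, 2, 0, 10, 0, 0, 0], [1, 0, 0, 6, 0, 0, 0], [1, 0, 0, 0, 0, 0, 0], [1, 0, 0, 0, 0, 0, 0]])

```text
t: 55.3
eef_pos: [0.4544, 0.0967, 0.0378]
ee_rot: [-3.141, -0.0, -3.023]
force: [-0.2, -0.2, 0.4]
width: 0.0009
gripper_force: 0.0
```

Emit:
servo_tool(deltas=[[1, 0, 0, 2, 0, 0, 0], [1, 0, 0, 1, 0, 0, 0], [1, 0, 0, 0, 0, 0, 0], [1, 0, 0, 0, 0, 0, 0]])

```text
t: 55.63
eef_pos: [0.4547, 0.097, 0.0356]
ee_rot: [3.141, 0.002, -3.023]
force: [0.4, 0.7, 4.1]
width: -0.0001
gripper_force: 2.1
```

Emit:
servo_tool(deltas=[[1, 0, 0, 1, 0, 0, 0], [1, 0, 0, 0, 0, 0, 0], [1, 0, 0, 0, 0, 0, 0], [1, 0, 0, 0, 0, 0, 0]])

```text
t: 55.97
eef_pos: [0.4548, 0.097, 0.0354]
ee_rot: [3.141, 0.002, -3.022]
force: [-5.0, -0.4, 16.4]
width: 0.0002
gripper_force: 8.2
```

Emit:
servo_tool(deltas=[[1, 0, 0, -20, 0, 0, 0], [1, 0, 0, -40, 0, 0, 0], [1, 0, 0, -40, 0, 0, 0], [1, 0, 0, -40, 0, 0, 0], [1, 0, 36, -30, 0, 0, 0], [1, 0, 38, 0, 0, 0, 0], [1, 0, 38, 0, 0, 0, 0], [1, 0, 38, 0, 0, 0, 0], [1, 0, 38, 0, 0, 0, 0], [1, 0, 38, 0, 0, 0, 0], [1, 0, 38, 0, 0, 0, 0], [1, 0, 38, 0, 0, 0, 0], [1, 0, 0, 0, 0, 0, 0], [1, 0, 0, 0, 0, 0, 0]])

```text
t: 57.13
eef_pos: [0.418, 0.394, 0.1997]
ee_rot: [-3.141, -0.001, -3.021]
force: [0.1, -0.9, -0.4]
width: 0.0006
gripper_force: 0.0
```

```bash
python3 - <<'E'
from h import *
s=st(); t=grab('top'); f=grab('wrist','w17'); rec(t,'lid_edge',1); rec(t,'lid',2); rec(f,'block0_mid',4); rec(f,'lid_edge',1); rec(f,'tub_floor',1)
# blocks: pixels of tub area in wrist view that are not green
im=f['color'].astype(int); P=[]
Rm=rot(f['orientation'])
pr=lambda P:(lambda c:(c[:2]/c[2]))(f['K']@Rm.T@(np.array(P)-f['position']))
# rectified floor view, 1 mm/px-ish, printed as classes
for i in range(12,-13,-2):
    row=''
    for j in range(12,-13,-1):
        u,v=pr([.528+i*.006,.467+j*.006,.014]).round().astype(int)
        if 0<=u<640 and 0<=v<282:
            r,g,b=im[v,u]; row+='g' if g>r+15 and g>b+15 else ('W' if g>110 else '#' if g<45 else 'o')
        else: row+=' '
    print(row)
E
```

```text
t 57.13 pos [0.418  0.394  0.1997] rpy [-1.799e+02 -1.000e-01 -1.731e+02] F [ 0.1 -0.9 -0.4] w 0.0006 gf 0.0
lid_edge 0.97 [0.509 0.106 0.062] [282. 255.]
lid 0.75 [0.503 0.103 0.061] [283. 258.]
lid_edge 0.96 [0.475 0.174 0.065] [ 99. 251.]
tub_floor 0.93 [0.453 0.482 0.056] [400. 262.]
                         
                         
                         
                         
                         
                         
                         
                         
                      ##o
      ggggggggggggggggggo
ggggggggggggggggggggggggo
ggggggggggggggggggggggggW
ggggggggggggggggggggggggW
```

The lid is flat (z≈0.062, 16 N on the stop). I'll take one look over the tub to confirm the blocks.

Emit:
servo_tool(deltas=[[1, -30, 9, -20, 0, 0, 0], [1, -36, 9, -20, 0, 0, 0], [1, -36, 9, -10, 0, 0, 0], [1, -36, 9, 0, 0, 0, 0], [1, -36, 9, 0, 0, 0, 0], [1, -20, 9, 0, 0, 0, 0], [1, 0, 0, 0, 0, 0, 0], [1, 0, 0, 0, 0, 0, 0], [1, 0, 0, 0, 0, 0, 0]])

```text
t: 58.23
eef_pos: [0.6045, 0.4682, 0.2501]
ee_rot: [-3.141, -0.0, -3.024]
force: [0.1, 0.8, 0.1]
width: 0.0005
gripper_force: 0.0
```

```bash
python3 - <<'E'
from h import *
st(); f=grab('wrist','w18'); rec(f,'block0_mid',4)
im=f['color'].astype(int); Rm=rot(f['orientation'])
pr=lambda P:(lambda c:(c[:2]/c[2]))(f['K']@Rm.T@(np.array(P)-f['position']))
for i in range(14,-15,-1):
    row=''
    for j in range(18,-19,-1):
        u,v=pr([.528+i*.005,.467+j*.004,.014]).round().astype(int)
        if 0<=u<640 and 0<=v<282:
            r,g,b=im[v,u]; row+='.' if g>r+12 and g>b+12 else ('W' if g>90 else '#')
        else: row+=' '
    print(row)
E
```

```text
t 58.23 pos [0.6045 0.4682 0.2501] rpy [-180.    -0.  -173.3] F [0.1 0.8 0.1] w 0.0005 gf 0.0
block0_mid 0.87 [0.536 0.446 0.02 ] [308. 145.]
.....................................
.....................................
.....................................
.....................................
................#####................
..............##.....###.............
.............#.........##............
............#...........##...........
..........#W#.####....##W#...........
..........WWW..WWW....WWW##..........
..........WWW.#WW#....WWW##..........
..........WWW#.WWW....WWW##..........
..........WWW.WWW#....WWW#...........
..........WWW#.WWW....WWW#...........
..........WWW#WWWW....WWW#...........
..........WWW##WWW..WWWWWW...........
...........WWWWWWW###..WWW...........
...........WWW#WWW.....WWW...........
...........WWW.WWW.....WWW...........
...............#.....................
.....................................
.....................................
.....................................
.....................................
.....................................
.....................................
.....................................
.....................................
.....................................
```

The map of the tub floor shows three separate blocks beside the ring, well inside the tub.

```bash
python3 -c "
from station import arm
print(arm.job_done())"
```

```text
the job is handed in; nothing more can be done
None
```

Job handed in: three blocks in the scrap tub; both hex key sets and the patch tin folded and laid in the case (no folding rule was present); lid shut, gripper clear. The hand-in call returned no verdict.

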